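# Nest the hardware boxes, largest first

## Task

Put the set of wooden hardware boxes away as one nest: first set the plain open bin from the sloping rack down inside the shallow tray on the saw table, then put the small caddy with the bar handle inside the bin. Each must sit upright, flat on the floor of the one round it, and the tray stays flat on the table. Leave the block plane, the tape measure and the spring clamp where they are.

Things in the scene. Friction and masses are not known exactly. Their poses are not given: they have to be found in the camera images.
- rack: Fixed plywood rack, 250 (y) x 150 (x) x 95 mm high. Its seat slopes 30 degrees, low at the front (rack -x, towards the robot), with an 18 mm lip along the low edge and 14 mm battens that part it into two places 130 mm apart in y. Bin and caddy stand in them, either way round, leaning with the seat, tops towards the robot. Origin: centre of underside; x front to back, z up.
- tray: The largest box: shallow open plywood tray, outside 126 (x) x 88 (y) x 42 (z) mm, walls and floor 5 mm (inside 116 x 78 mm), about 0.7 kg, loose, flat on the table. Origin: centre of its underside; x along its long side, z up.
- bin_center (a point): Centre of the middle box: plain open light wooden bin, outside 100 (x) x 62 (y) x 90 (z) mm, walls and floor 4 mm (inside 92 x 54 mm). 45 mm above its underside, 45 mm below its rim. z towards the open top, x along its long side (up the slope on the rack). Leans 30 degrees at first. Fits the tray with its long side along the tray's, either way round.
- caddy_center (a point): Middle of the smallest box: wooden caddy, outside 80 (x) x 44 (y) x 130 (z) mm, 65 mm above its underside. Open box 36 mm high; its two ends rise to 130 mm and hold a bar handle along x, 16 x 16 mm, 70 mm long, whose middle lies 50 mm from this point along +z. x is the long side (up the slope on the rack). Leans 30 degrees at first. Fits the bin lengthwise, either way round.
- bin: The bin, loose, about 0.16 kg, empty; origin at the centre of its underside, axes as bin_center. In the tray it has 8 mm to spare on every side and its rim stands 53 mm above the tray's rim.
- caddy: The caddy, loose, about 0.13 kg; origin on the plane of its underside, 10 mm from its middle along +x, axes as caddy_center. In the bin it has 6 mm to spare at each end and 5 mm at each side, and the middle of its handle stands 29 mm above the bin's rim.
- plane: Block plane, 48 x 150 x 62 mm, loose bystander. Origin: centre of its underside.
- tape: Tape measure, 36 x 94 x 69 mm, loose bystander. Origin: centre of its underside.
- clamp: Spring clamp, 55 x 119 x 26 mm, lying flat, loose bystander. Origin: centre of its underside.
There are look-alikes about, which are no part of the job. Leave any red look-alike of the caddy alone.

How it is judged:
By the outcome, as a careful person would: the job done as asked, in the order asked, and still so for the second after the job is handed in, with the robot touching nothing.
It also fails if it takes over 64 s, if anything falls off the work surface, if the arm or the gripper's body presses on something with over 40 N, if the wrist force passes 120 N, or if a joint passes its speed limit or range.

## Robot

A 7-joint arm with a two-finger parallel gripper is mounted at the origin on the work surface; the furniture and walls round the work are solid. World frame = base frame: x ahead of the robot, y to its left, z up, the work surface at z = 0. Lengths are in m, angles in rad, forces in N, time in s.
With the tool pointing down it reaches from about 0.35 to 0.775 m from the base axis. Payload 3.1 kg.
Tool frame: the origin (TCP) lies at the very end of the fingers, on their centre line; the grasp point (between the pads) lies 19 mm behind it; z points along the fingers, y is the direction in which the jaws open and shut (so a half turn about z gives the same grasp; the last joint's range is limited). The gripper opens to 85 mm and grips with 20 to 120 N. Pads are 22 mm wide; open, the fingers measure 114 mm over their backs; the gripper's body (76 mm by 85 mm) begins 54 mm behind the grasp point. The pads swing forward as they close: fully open they stand 13 mm farther back than shut.
Start: joints at [1.088, 0.311, 0.014, 1.512, -0.004, 1.319, -0.027], TCP at [0.235, -0.497, 0.231] pointing down, gripper open.
Joint ranges: [-2.7, 2.7], [-0.3, 1.91], [-1.27, 1.3], [0.12, 2.57], [-1.44, 4.58], [0.2, 2.03], [-3.05, 3.05]. Speed limits (rad/s): [2.79, 2.79, 3.14, 3.14, 3.14, 3.14, 3.14].

## Interface

Orientations are given as [roll, pitch, yaw] about the fixed x, y, z axes, in that order (R = Rz(yaw) Ry(pitch) Rx(roll)).
In Python, from workcell import monitor, imaging, workorder gives the robot as it stands.
- The arm moves only by the tool play_rows, never from a script. Its argument "targets" is a list of rows, each an object of numbers: "ax", "ay", "az": the turn, a rotation vector about the tool's x, y, z in rad; "tx", "ty", "tz": the shift along the tool's x, y, z in mm; "grip": the closure, from -1 (fully open) to 1 (shut). In form: [{"ax": .., "ay": .., "az": .., "tx": .., "ty": .., "tz": .., "grip": ..}, ...]. A call has exactly 8 rows; each row shifts and turns the commanded pose from where the row before left it, along the tool's axes as they then stand; what a row does not reach is not made up. A row lasts 1/12 s, in which the tool goes at most 41.7 mm and 7.16 degrees, less where a joint would pass 70% of its speed; a pose out of reach is approached as far as the arm can. A call with a gripper value outside its range is refused whole. The fingers move at their own pace and stop on an object; "newtons" is the grip in N (left out, the last holds). Time passes only in rows, so rows that do not move let the fingers close, or fill a call up. It gives the time, the measured TCP pose, the force and the opening at its end, in the units of the state.
- monitor.state(): the state, without advancing time (a new reading comes with each control period).
- imaging.snapshot(name): name is "scene" or "side" or "wrist"; returns a dict with "img" (400x640x3 uint8, red, green, blue), "vfov" (degrees; the focal length in pixels is half the picture's height over the tangent of half this angle, whatever the lens; pixels are square), "cx", "cy" (the principal point, pixels), "k1" (the pictures are not rectified: a ray, as slopes to the right and down, at radius r is drawn at 1 + k1 r^2 times it, then the intrinsics apply), "T" (4x4, takes a point from camera to world coordinates); the wrist camera has in their place "mount" (4x4, takes a point from camera to tool coordinates, whose origin is the TCP and whose axes are the flange's). Camera axes: x right, y down, z forward; pixel columns grow to the right and rows downward; lengths in m; the calibration is good to about 2 mm. A picture is of the moment at which its call begins: read the wrist's pose just before it. There is no depth.
- workorder.sign_off(): hands the job in, once; it reports no verdict.
Trained networks look in a picture, given as the dict that the camera call returned (one of the last four; its "shot" number tells which), for a name from the list of things; names that differ only in an ending like _2 or _b are one class to them, and where a whole thing is asked for, a point or a joint stands for the part that bears it (a point fixed in the world has none). Each returns a list of dicts, best first, with "confidence" (0 to 1); they miss things now and then, are a little off and sometimes report something else, mostly with a low value. They report only what shows in the picture. A call takes as long as a camera call. They do not tell look-alikes from the thing itself.
- imaging.spot_in(query, picture): "location" ([column, row] in pixels, amid what is visible of it).
- imaging.outline_of(query, picture): "pixels" (400x640 bool, what is visible of it) and "location" ([column, row] in pixels, amid what is visible of it).
The state is a dict: "time": time; "qpos": joint angles; "qd": joint speeds; "tau": joint torques, N m; "position": TCP position; "ee_rot": TCP orientation; "wrist_force": force on the tool from outside, world axes, zero at the start; "wrist_torque": the same for the moment, N m; "width": opening from 0.0 (shut) to 1.0 (fully open).
Only numpy, scipy, OpenCV 4.12 (cv2) and the standard library are available. Lean on these libraries where they do the work, as an engineer would, in place of code of your own. Each camera call takes 0.05 s, during which the arm holds its last target.

## Working session

There is one attempt and no reset: what is moved stays moved. The work goes in short steps, Python scripts to look and compute and a tool call to move; the robot and the scene stay as the last step left them, time stands still between calls to the robot, and variables do not carry over. Pictures are saved under pics/ and viewed, and the job is handed in when it is done.

Besides the shell and the picture viewer there is one more tool, called as name(argument=value, ...) on one line, values as JSON. play_rows: Moves the arm, as the interface text tells. Its arguments: {"type":"object","properties":{"targets":{"type":"array","items":{"type":"object","properties":{"ax":{"type":"number"},"ay":{"type":"number"},"az":{"type":"number"},"tx":{"type":"number"},"ty":{"type":"number"},"tz":{"type":"number"},"grip":{"type":"number"}}}},"newtons":{"type":"number"}},"required":["targets"]}

```bash
ls; mkdir -p pics; python3 - <<'E'
from workcell import monitor, imaging
import cv2
print(monitor.state())
for n in("scene","side","wrist"):
    p=imaging.snapshot(n); cv2.imwrite(f"pics/{n}0.png",p["img"][:,:,::-1])
    print(n,{k:v for k,v in p.items() if k!="img"})
E
```

```text
pics
{'time': 0.0, 'qpos': array([ 1.08831114,  0.31171682,  0.01399477,  1.51305588, -0.00438202,
        1.31919743, -0.02716941]), 'qd': array([ 2.70313531e-04, -1.48290559e-04,  5.21745404e-04,  1.57634042e-03,
        1.31035573e-03,  8.69871432e-04, -7.35821970e-05]), 'tau': array([ 4.88225396e-04, -3.79910982e+01,  1.46175544e-01, -2.30593747e+01,
        1.22051607e-02,  1.36665202e-02,  2.14413132e-05]), 'position': array([ 0.23435025, -0.49676899,  0.23022642]), 'ee_rot': array([-3.13924840e+00,  1.14218956e-04,  4.40894544e-01]), 'wrist_force': array([ 0.07872528,  0.14651937, -0.03595569]), 'wrist_torque': array([0.04264483, 0.03258598, 0.03297038]), 'width': 0.9976640790485931}
scene {'vfov': 55.94962833645212, 'cx': 321.1737097459038, 'cy': 196.10401776592565, 'k1': -0.0011614342161364807, 'T': array([[-0.88848917, -0.32469977,  0.32427927,  0.19167874],
       [-0.45868926,  0.60708817, -0.64888221,  0.5326943 ],
       [ 0.0138258 , -0.72526824, -0.68832756,  0.69003591],
       [ 0.        ,  0.        ,  0.        ,  1.        ]]), 'shot': 1}
side {'vfov': 48.61097941524034, 'cx': 324.9556866680389, 'cy': 201.8882498791694, 'k1': -0.12484997894875519, 'T': array([[-0.99955456, -0.01133469,  0.02760796,  0.43523679],
       [-0.02977802,  0.44034475, -0.89733482,  1.0629687 ],
       [-0.00198601, -0.89775722, -0.44048613,  0.63697546],
       [ 0.        ,  0.        ,  0.        ,  1.        ]]), 'shot': 2}
wrist {'vfov': 63.9429407284723, 'cx': 319.3783011371072, 'cy': 192.55180361346186, 'k1': -0.05192555576656671, 'mount': array([[ 1.78278260e-03, -9.63141811e-01, -2.68988240e-01,
         6.78452240e-02],
       [ 9.99998343e-01,  1.81589526e-03,  1.25711809e-04,
         3.30744772e-04],
       [ 3.67376171e-04, -2.68988019e-01,  9.63143453e-01,
        -1.42881675e-01],
       [ 0.00000000e+00,  0.00000000e+00,  0.00000000e+00,
         1.00000000e+00]]), 'shot': 3}
```

View pics/scene0.png

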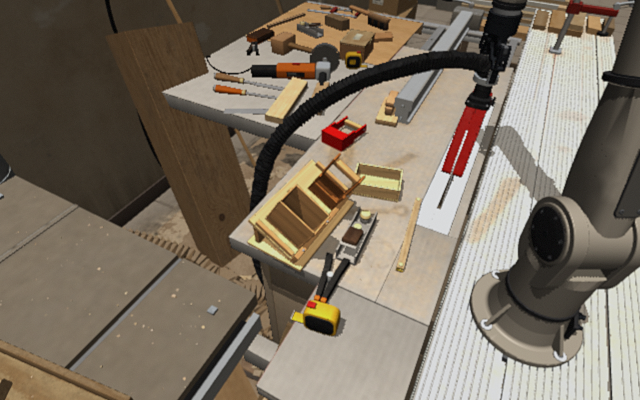

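View pics/side0.png

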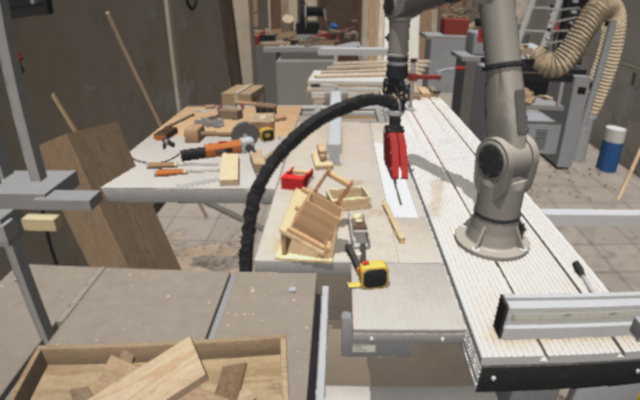

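View pics/wrist0.png

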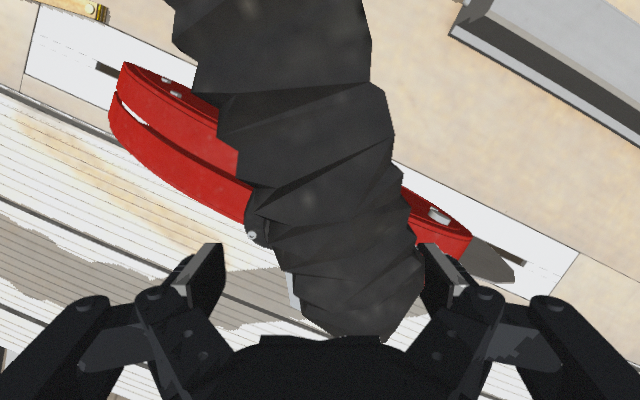

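```bash
cat > h.py <<'E'
import numpy as np, cv2
from scipy.spatial.transform import Rotation as R
from workcell import monitor, imaging
def fpx(p): return 200/np.tan(np.radians(p["vfov"])/2)
def camT(p,st=None):
    if "T" in p: return p["T"]
    T=np.eye(4); T[:3,:3]=R.from_euler('xyz',st["ee_rot"]).as_matrix(); T[:3,3]=st["position"]
    return T@p["mount"]
def proj(p,T,X):
    X=np.atleast_2d(X); c=(X-T[:3,3])@T[:3,:3]; s=c[:,:2]/c[:,2:]
    r2=(s**2).sum(1,keepdims=True); s=s*(1+p["k1"]*r2); return s*fpx(p)+[p["cx"],p["cy"]]
def ray(p,T,uv):
    d=(np.array(uv,float)-[p["cx"],p["cy"]])/fpx(p); s=d.copy()
    for _ in range(20): s=d/(1+p["k1"]*(s@s))
    v=T[:3,:3]@np.r_[s,1]; return T[:3,3],v/np.linalg.norm(v)
def onz(p,T,uv,z):
    o,v=ray(p,T,uv); return o+v*(z-o[2])/v[2]
def tri(rays):
    A=np.zeros((3,3));b=np.zeros(3)
    for o,v in rays:
        M=np.eye(3)-np.outer(v,v);A+=M;b+=M@o
    x=np.linalg.solve(A,b); return x,[np.linalg.norm((np.eye(3)-np.outer(v,v))@(x-o)) for o,v in rays]
E
python3 - <<'E'
from h import *
for n,c in(("scene",(220,440,110,350)),("side",(250,430,150,300))):
    p=imaging.snapshot(n); a=p["img"][c[2]:c[3],c[0]:c[1]]
    k=min(800/a.shape[1],600/a.shape[0])
    cv2.imwrite(f"pics/{n}_c.png",cv2.resize(a,None,fx=k,fy=k,interpolation=cv2.INTER_CUBIC)[:,:,::-1]); print(n,k)
    for q in("rack","tray","bin","bin_center","caddy","caddy_center","plane","tape","clamp"):
        print(q,[(np.round(d["location"]),round(d["confidence"],2)) for d in imaging.spot_in(q,p)])
E
```

```text
scene 2.5
rack [(array([284., 240.]), 0.87)]
tray [(array([381., 182.]), 0.85), (array([330., 187.]), 0.4)]
bin [(array([297., 216.]), 0.83)]
bin_center [(array([294., 215.]), 0.93), (array([381., 182.]), 0.45)]
caddy [(array([340., 134.]), 0.84), (array([328., 185.]), 0.59)]
caddy_center [(array([330., 186.]), 0.93), (array([339., 134.]), 0.76)]
plane [(array([355., 238.]), 0.64), (array([296., 214.]), 0.27)]
tape [(array([318., 315.]), 0.69), (array([354., 236.]), 0.16)]
clamp [(array([329., 276.]), 0.62), (array([380., 182.]), 0.23)]
side 4.0
rack [(array([294., 243.]), 0.79)]
tray [(array([352., 196.]), 0.7)]
bin [(array([317., 220.]), 0.71), (array([339., 184.]), 0.69), (array([352., 198.]), 0.39)]
bin_center [(array([317., 218.]), 0.64)]
caddy [(array([335., 181.]), 0.84), (array([294., 179.]), 0.6)]
caddy_center [(array([339., 181.]), 0.92), (array([295., 180.]), 0.65)]
plane [(array([359., 230.]), 0.95), (array([352., 197.]), 0.53)]
tape [(array([372., 277.]), 0.86)]
clamp [(array([354., 255.]), 0.85)]
```

View pics/scene_c.png

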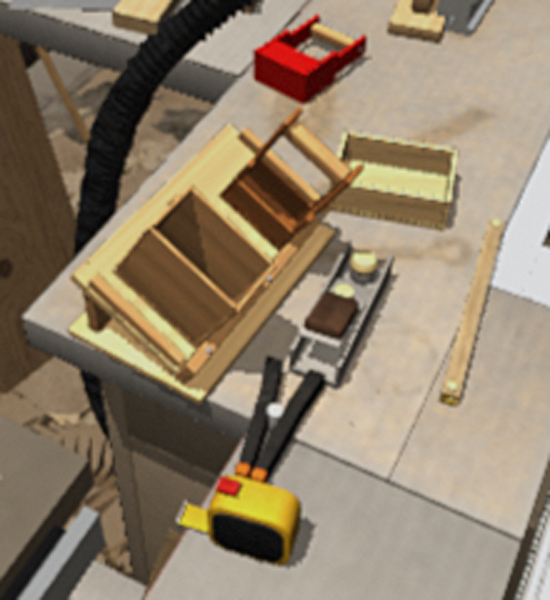

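View pics/side_c.png

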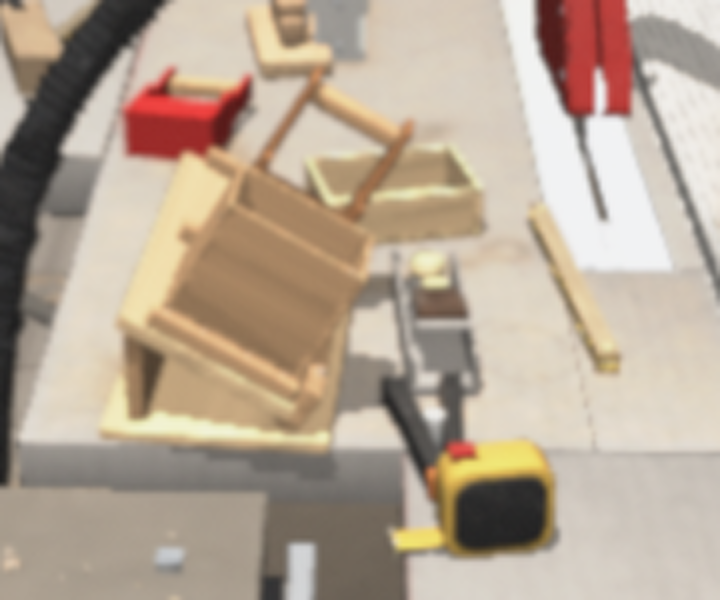

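```bash
python3 - <<'E'
from h import *
ps={n:imaging.snapshot(n) for n in("scene","side")}
S,D=ps["scene"],ps["side"]
def px(k,c,uv): return (uv[0]/k+c[0]-.0,uv[1]/k+c[1])
sc=lambda u,v:ray(S,S["T"],(u/2.5+220,v/2.5+110))   # crop coords
sd=lambda u,v:ray(D,D["T"],(u/4+250,v/4+150))
# note crops are displayed at their native scale
pts={"tray rim FL":((457,150),(484,190)),
"tray rim far-right":((447,205),(452,160)),
}
for q in ("tray","bin_center","caddy_center","plane","tape","clamp","rack"):
    a=imaging.spot_in(q,S); b=imaging.spot_in(q,D)
    for x in a[:2]:
        for y in b[:2]:
            X,e=tri([ray(S,S["T"],x["location"]),ray(D,D["T"],y["location"])]); print(q,np.round(X,3),np.round(e,3))
masks={}
for n in ps:
    for q in("tray","bin","caddy","rack","plane"):
        for i,d in enumerate(imaging.outline_of(q,ps[n])[:2]): masks[f"{n}_{q}{i}"]=d["pixels"]; print(n,q,i,d["location"],d["pixels"].sum(),d["confidence"])
np.savez("m0.npz",**masks)
import pickle; pickle.dump(ps,open("ps0.pkl","wb"))
E
```

```text
tray [ 0.389 -0.221  0.02 ] [0.003 0.003]
bin_center [0.484 0.056 0.098] [0.001 0.001]
bin_center [0.417 0.153 0.122] [0.068 0.068]
caddy_center [0.428 0.028 0.194] [0.004 0.004]
caddy_center [ 0.513 -0.08   0.115] [0.049 0.049]
caddy_center [ 0.453 -0.127  0.168] [0.041 0.041]
caddy_center [ 0.588 -0.409  0.004] [0.001 0.001]
plane [ 0.367 -0.001  0.035] [0.003 0.003]
tape [0.351 0.201 0.021] [0.003 0.003]
tape [0.354 0.293 0.248] [0.055 0.055]
clamp [0.388 0.107 0.017] [0.012 0.012]
rack [ 0.534  0.041 -0.005] [0.011 0.011]
rack [0.436 0.215 0.082] [0.093 0.093]
scene tray 0 [380.1, 180.2] 1458 0.94
scene tray 1 [285.4, 238.0] 3627 0.48
scene bin 0 [355.8, 235.9] 1244 0.6
scene bin 1 [297.9, 217.6] 2263 0.57
scene caddy 0 [331.0, 182.8] 1302 0.86
scene caddy 1 [342.1, 132.7] 874 0.65
scene rack 0 [284.3, 236.8] 3764 0.72
side tray 0 [351.9, 196.7] 774 0.61
side tray 1 [370.5, 277.2] 894 0.58
side bin 0 [315.0, 219.7] 1701 0.66
side caddy 0 [334.1, 180.5] 362 0.95
side caddy 1 [296.2, 180.0] 536 0.6
side rack 0 [298.4, 245.9] 1946 0.84
side plane 0 [360.8, 226.8] 507 0.94
```

```bash
python3 - <<'E'
import pickle,cv2,numpy as np
ps=pickle.load(open("ps0.pkl","rb"))
def crop(n,c,name,k=7):
    a=ps[n]["img"][c[1]:c[3],c[0]:c[2]]; a=cv2.resize(a,None,fx=k,fy=k,interpolation=cv2.INTER_CUBIC)[:,:,::-1].copy()
    for x in range(c[0],c[2],10): cv2.line(a,((x-c[0])*k,0),((x-c[0])*k,6 if x%50 else 14),(0,0,255),1); cv2.putText(a,str(x),((x-c[0])*k,24),0,.35,(0,0,255),1)
    for y in range(c[1],c[3],10): cv2.line(a,(0,(y-c[1])*k),(6,(y-c[1])*k),(0,0,255),1); cv2.putText(a,str(y),(8,(y-c[1])*k+4),0,.35,(0,0,255),1)
    cv2.imwrite("pics/"+name,a)
crop("scene",(245,150,345,235),"s1.png",7)
crop("scene",(320,150,410,210),"s2.png",8)
crop("scene",(245,185,355,270),"s4.png",7)
crop("side",(275,165,375,245),"s3.png",7)
E
```

```text
(no output)
```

View pics/s1.png

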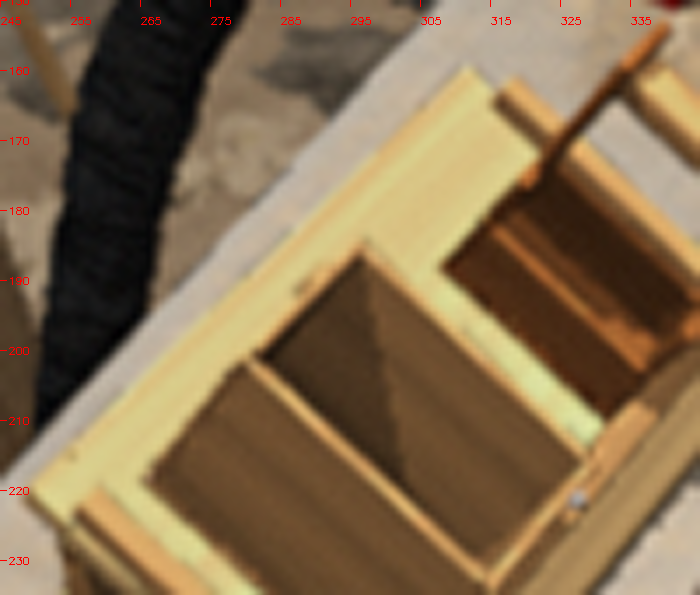

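View pics/s2.png

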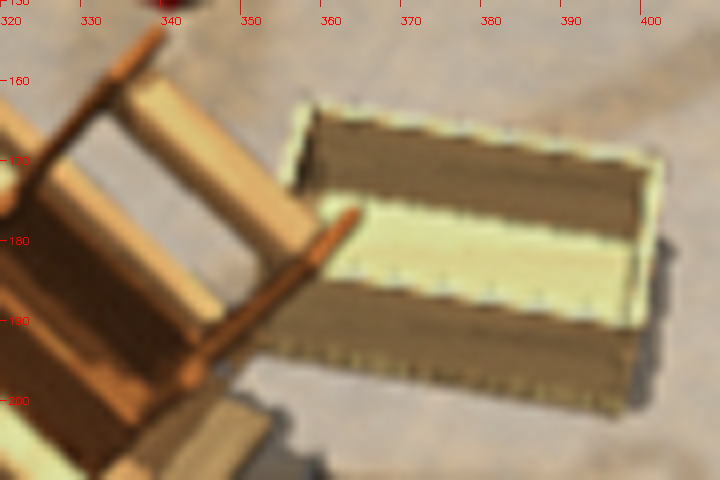

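View pics/s3.png

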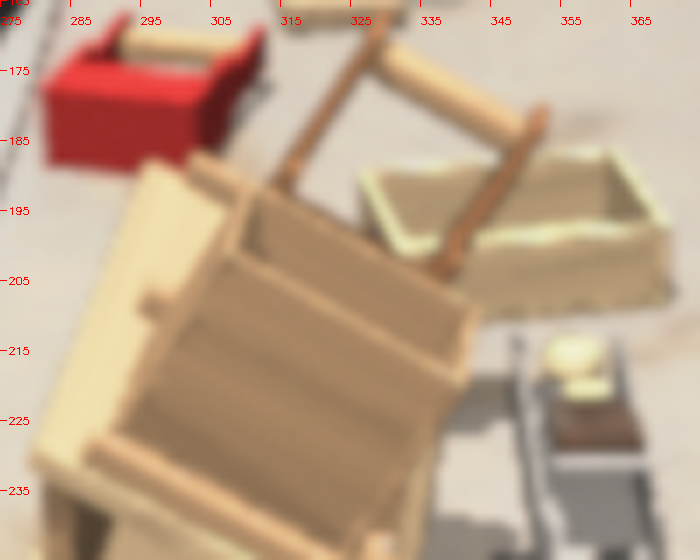

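View pics/s4.png

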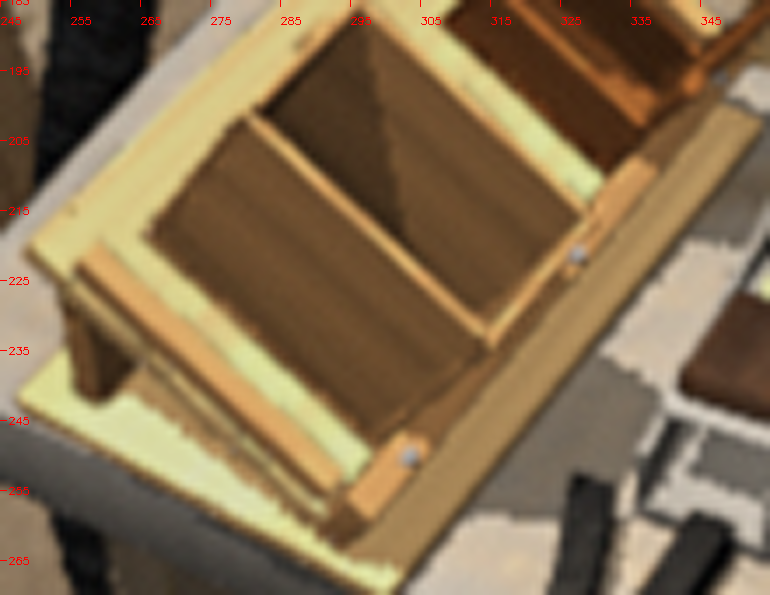

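```bash
cat > fit.py <<'E'
from h import *
import pickle
from scipy.optimize import least_squares
ps=pickle.load(open("ps0.pkl","rb"));S,D=ps["scene"],ps["side"]
def RM(yaw,tilt): # z leans to -x of rack
    return R.from_euler('z',yaw).as_matrix()@R.from_euler('y',-tilt).as_matrix()
def fit(obs,x0,tilt,free,label):
    def f(v):
        x=np.array(x0,float);x[free]=v;M=RM(x[3],tilt);r=[]
        for cam,P,uv in obs: r.append((proj(cam,cam["T"],M@np.array(P)+x[:3])[0]-uv))
        return np.concatenate(r)
    s=least_squares(f,np.array(x0,float)[free],loss='soft_l1')
    x=np.array(x0,float);x[free]=s.x
    print(label,np.round(x,4),"yaw deg",np.degrees(x[3]).round(1));print(np.round(f(s.x).reshape(-1,2),1).tolist())
    return x
if __name__=="__main__":
    # tray: image-right = -x
    a,b,h=.063,.044,.042
    for lab,uvs in (("S",[(359.1,162.2),(403.1,169.4),(400,191),(397.5,202.2)]),):
        print([onz(S,S["T"],u,.042).round(3).tolist() for u in uvs[:3]],onz(S,S["T"],uvs[3],0).round(3))
    print([onz(D,D["T"],u,.042).round(3).tolist() for u in [(326.7,189.6),(331.9,200.3),(370,197.6),(363.3,186.4)]])
    # tray local: x+ is away from robot (image left), y+ toward camera
    o=[(S,(a,-b,h),(359.1,162.2)),(S,(-a,-b,h),(403.1,169.4)),(S,(-a,b,h),(400,191)),(S,(-a,b,0),(397.5,202.2)),
       (D,(a,-b,h),(326.7,189.6)),(D,(a,b,h),(331.9,200.3)),(D,(-a,b,h),(370,197.6)),(D,(-a,-b,h),(363.3,186.4)),(D,(-a,b,0),(370.4,207.9))]
    fit(o,[.39,-.22,0,.0],0,[0,1,3],"tray")
    fit(o,[.39,-.22,0,.0],0,[0,1,2,3],"tray z free")
    a,b=.05,.031;h=.045
    # up-slope = +x (image left/top in scene)
    o=[(S,(a,-b,h),(297.1,185)),(S,(a,b,h),(281.4,201.4)),(S,(-a,b,h),(315,233.8)),(S,(-a,-b,h),(328.8,215.2)),(S,(a,b,-h),(266.1,218.6)),
       (D,(a,b,h),(307.1,200.7)),(D,(-a,b,h),(341.4,219.3)),(D,(-a,-b,h),(342.9,209.3)),(D,(a,-b,h),(311.4,192.1)),(D,(a,b,-h),(292.9,224.3))]
    fit(o,[.484,.056,.1,0.],np.radians(30),[0,1,2,3],"bin")
    X,e=tri([ray(S,S["T"],(347.8,171.2)),ray(D,D["T"],(340,179))]);print("handle",X,e)
    U,e=tri([ray(S,S["T"],(340,154)),ray(D,D["T"],(329,167.9))]);print("tip up",U,e)
    L,e=tri([ray(S,S["T"],(364.4,176.9)),ray(D,D["T"],(352.1,181.4))]);print("tip low",L,e, np.linalg.norm(U-L))
E
python3 fit.py
```

```text
[[0.467, -0.249, 0.042], [0.349, -0.277, 0.042], [0.329, -0.19, 0.042]] [ 0.329 -0.192  0.   ]
[[0.47, -0.239, 0.042], [0.452, -0.161, 0.042], [0.333, -0.183, 0.042], [0.35, -0.268, 0.042]]
tray [ 0.4001 -0.219   0.      0.2227] yaw deg 12.8
[[-1.6, -0.3], [0.2, 0.3], [-0.1, -0.1], [-0.1, 0.4], [-0.4, -1.1], [-0.1, -0.2], [1.2, -1.0], [0.4, -1.0], [0.2, 0.7]]
tray z free [ 0.4008 -0.2277 -0.0065  0.2173] yaw deg 12.5
[[-0.6, -0.3], [0.6, 0.3], [0.2, -0.3], [0.2, 0.1], [-0.5, -0.5], [-0.4, 0.4], [0.7, -0.2], [0.1, -0.2], [-0.3, 1.3]]
bin [ 0.4864  0.0531  0.0939 -0.0742] yaw deg -4.3
[[0.2, -1.4], [-1.4, -0.6], [1.2, 0.6], [2.9, 0.4], [-0.4, -0.1], [0.0, 0.2], [0.4, 1.1], [0.6, -0.2], [-0.9, -1.6], [-2.6, 3.2]]
handle [ 0.42892901 -0.0740902   0.15129758] [np.float64(0.0011364342321340682), np.float64(0.0011364342321339943)]
tip up [ 0.4595008  -0.09436175  0.17557106] [np.float64(0.00033251715404799105), np.float64(0.0003325171540479163)]
tip low [ 0.39418455 -0.08981361  0.13724065] [np.float64(0.0007187171064894057), np.float64(0.0007187171064894796)] 0.07586908791354281
```

```bash
python3 - <<'E'
from h import *
import pickle
ps=pickle.load(open("ps0.pkl","rb"));S,D=ps["scene"],ps["side"]
tcp=[.2343,-.4968,.2302]
print(proj(S,S["T"],tcp),proj(D,D["T"],tcp))
sc=np.array([(480,62),(440,60),(400,65),(360,80),(320,105),(285,140),(265,190),(257,230)],float)
sd=np.array([(390,100),(360,104),(330,112),(300,125),(275,150),(260,180),(250,215),(245,260)],float)
def dense(c): 
    t=np.linspace(0,len(c)-1,300); return np.c_[np.interp(t,range(len(c)),c[:,0]),np.interp(t,range(len(c)),c[:,1])]
dd=dense(sd)
for u in dense(sc)[::20]:
    best=min(((max(e),tuple(X.round(2))) for X,e in (tri([ray(S,S["T"],u),ray(D,D["T"],v)]) for v in dd)))
    print(u.round(),best)
E
```

```text
[[482.54451707  80.98240047]] [[394.21448112 112.73388058]]
[480.  62.] (np.float64(0.0001132316449244018), (np.float64(0.26), np.float64(-0.51), np.float64(0.27)))
[461.  61.] (np.float64(6.054535039430649e-05), (np.float64(-0.15), np.float64(3.79), np.float64(2.02)))
[443.  60.] (np.float64(0.0003080318647511071), (np.float64(0.35), np.float64(-0.51), np.float64(0.26)))
[424.  62.] (np.float64(0.000177269386398828), (np.float64(0.39), np.float64(-0.48), np.float64(0.25)))
[405.  64.] (np.float64(1.4669023300038856e-05), (np.float64(0.44), np.float64(-0.45), np.float64(0.25)))
[386.  70.] (np.float64(0.00011554063378819838), (np.float64(0.46), np.float64(-0.35), np.float64(0.27)))
[368.  77.] (np.float64(6.945868144954765e-05), (np.float64(0.76), np.float64(-1.09), np.float64(-0.14)))
[349.  87.] (np.float64(8.15628161308472e-05), (np.float64(0.46), np.float64(-0.12), np.float64(0.33)))
[330.  99.] (np.float64(2.9253278310869233e-05), (np.float64(0.45), np.float64(-0.0), np.float64(0.36)))
[313. 112.] (np.float64(3.656074553680246e-05), (np.float64(0.68), np.float64(-0.38), np.float64(0.07)))
[296. 129.] (np.float64(4.387305278289708e-05), (np.float64(0.4), np.float64(0.18), np.float64(0.42)))
[282. 148.] (np.float64(0.00011312990406602883), (np.float64(0.7), np.float64(-0.22), np.float64(0.03)))
[273. 171.] (np.float64(5.843300195599678e-05), (np.float64(0.36), np.float64(0.31), np.float64(0.46)))
[264. 193.] (np.float64(0.00020666182829843602), (np.float64(0.72), np.float64(-0.14), np.float64(-0.1)))
[261. 212.] (np.float64(0.0036227928548742605), (np.float64(0.73), np.float64(-0.11), np.float64(-0.15)))
```

```bash
cat > plan.py <<'E'
from h import *
def plan(p,eul=None,calls=1,start=None,Rm=None):
    st=monitor.state(); p0=st["position"]; R0=R.from_euler('xyz',st["ee_rot"])
    if start is not None: p0,R0=np.array(start[0]),start[1]
    R1=R.from_matrix(Rm) if Rm is not None else (R0 if eul is None else R.from_euler('xyz',eul))
    w=(R0.inv()*R1).as_rotvec(); n=8*calls
    print("dist/row mm",np.linalg.norm(np.array(p)-p0)*1000/n,"deg/row",np.degrees(np.linalg.norm(w))/n)
    print("turn/row ax ay az",np.round(w/n,4))
    for k in range(n):
        Rk=R0*R.from_rotvec(w*k/n); print(k+1,np.round(Rk.inv().apply((np.array(p)-p0)/n*1000),1).tolist())
E
python3 - <<'E'
from plan import *
plan([.38,-.07,.37],[np.pi,0,0],3,start=([.2343,-.4968,.38],R.from_euler('xyz',[-3.139,0,.441])))
E
```

```text
dist/row mm 18.795626430546726 deg/row 1.05282784672336
turn/row ax ay az [-0.0001  0.      0.0184]
1 [13.1, -13.5, 0.5]
2 [12.8, -13.7, 0.5]
3 [12.6, -14.0, 0.4]
4 [12.3, -14.2, 0.4]
5 [12.1, -14.4, 0.4]
6 [11.8, -14.6, 0.4]
7 [11.5, -14.8, 0.4]
8 [11.2, -15.1, 0.4]
9 [11.0, -15.3, 0.4]
10 [10.7, -15.5, 0.4]
11 [10.4, -15.7, 0.4]
12 [10.1, -15.8, 0.4]
13 [9.8, -16.0, 0.4]
14 [9.5, -16.2, 0.4]
15 [9.2, -16.4, 0.4]
16 [8.9, -16.5, 0.4]
17 [8.6, -16.7, 0.4]
18 [8.3, -16.9, 0.4]
19 [8.0, -17.0, 0.4]
20 [7.7, -17.2, 0.4]
21 [7.4, -17.3, 0.4]
22 [7.0, -17.4, 0.4]
23 [6.7, -17.5, 0.4]
24 [6.4, -17.7, 0.4]
```

play_rows(targets=[{"tz": -10, "grip": -1}, {"tz": -20, "grip": -1}, {"tz": -20, "grip": -1}, {"tz": -20, "grip": -1}, {"tz": -20, "grip": -1}, {"tz": -20, "grip": -1}, {"tz": -20, "grip": -1}, {"tz": -20, "grip": -1}], newtons=30)

```text
validation failed for argument at $.ta...
```

play_rows(targets=[{"ax": 0, "ay": 0, "az": 0, "tx": 0, "ty": 0, "tz": -10, "grip": -1}, {"ax": 0, "ay": 0, "az": 0, "tx": 0, "ty": 0, "tz": -20, "grip": -1}, {"ax": 0, "ay": 0, "az": 0, "tx": 0, "ty": 0, "tz": -20, "grip": -1}, {"ax": 0, "ay": 0, "az": 0, "tx": 0, "ty": 0, "tz": -20, "grip": -1}, {"ax": 0, "ay": 0, "az": 0, "tx": 0, "ty": 0, "tz": -20, "grip": -1}, {"ax": 0, "ay": 0, "az": 0, "tx": 0, "ty": 0, "tz": -20, "grip": -1}, {"ax": 0, "ay": 0, "az": 0, "tx": 0, "ty": 0, "tz": -20, "grip": -1}, {"ax": 0, "ay": 0, "az": 0, "tx": 0, "ty": 0, "tz": -20, "grip": -1}], newtons=30)

```text
time: 3.12
position: [0.2346, -0.4973, 0.3833]
ee_rot: [3.14, 0.0, 0.441]
wrist_force: [0.6, 0.5, -0.7]
width: 0.998
```

play_rows(targets=[{"ax": 0, "ay": 0, "az": 0.018, "tx": 7, "ty": -7, "tz": 0, "grip": -1}, {"ax": 0, "ay": 0, "az": 0.018, "tx": 13, "ty": -13.7, "tz": 0.4, "grip": -1}, {"ax": 0, "ay": 0, "az": 0.018, "tx": 12.6, "ty": -14, "tz": 0.4, "grip": -1}, {"ax": 0, "ay": 0, "az": 0.018, "tx": 12.3, "ty": -14.2, "tz": 0.4, "grip": -1}, {"ax": 0, "ay": 0, "az": 0.018, "tx": 12, "ty": -14.4, "tz": 0.4, "grip": -1}, {"ax": 0, "ay": 0, "az": 0.018, "tx": 11.8, "ty": -14.6, "tz": 0.4, "grip": -1}, {"ax": 0, "ay": 0, "az": 0.018, "tx": 11.5, "ty": -15, "tz": 0.4, "grip": -1}, {"ax": 0, "ay": 0, "az": 0.018, "tx": 11.2, "ty": -15, "tz": 0.4, "grip": -1}])

```text
time: 3.78
position: [0.2806, -0.3626, 0.3795]
ee_rot: [3.14, -0.0, 0.296]
wrist_force: [0.6, -0.2, 0.1]
width: 1.0
```

play_rows(targets=[{"ax": 0, "ay": 0, "az": 0.018, "tx": 11, "ty": -15.3, "tz": 0.4, "grip": -1}, {"ax": 0, "ay": 0, "az": 0.018, "tx": 10.7, "ty": -15.5, "tz": 0.4, "grip": -1}, {"ax": 0, "ay": 0, "az": 0.018, "tx": 10.4, "ty": -15.7, "tz": 0.4, "grip": -1}, {"ax": 0, "ay": 0, "az": 0.018, "tx": 10, "ty": -15.8, "tz": 0.4, "grip": -1}, {"ax": 0, "ay": 0, "az": 0.018, "tx": 9.8, "ty": -16, "tz": 0.4, "grip": -1}, {"ax": 0, "ay": 0, "az": 0.018, "tx": 9.5, "ty": -16.2, "tz": 0.4, "grip": -1}, {"ax": 0, "ay": 0, "az": 0.018, "tx": 9.2, "ty": -16.4, "tz": 0.4, "grip": -1}, {"ax": 0, "ay": 0, "az": 0.018, "tx": 9, "ty": -16.5, "tz": 0.4, "grip": -1}])

```text
time: 4.45
position: [0.3286, -0.22, 0.3763]
ee_rot: [3.14, -0.001, 0.152]
wrist_force: [-0.2, 0.0, -0.2]
width: 1.001
```

play_rows(targets=[{"ax": 0, "ay": 0, "az": 0.018, "tx": 9, "ty": -17, "tz": 0.4, "grip": -1}, {"ax": 0, "ay": 0, "az": 0.018, "tx": 9, "ty": -17, "tz": 0.4, "grip": -1}, {"ax": 0, "ay": 0, "az": 0.018, "tx": 8.5, "ty": -17, "tz": 0.4, "grip": -1}, {"ax": 0, "ay": 0, "az": 0.018, "tx": 8, "ty": -17, "tz": 0.4, "grip": -1}, {"ax": 0, "ay": 0, "az": 0.018, "tx": 8, "ty": -17, "tz": 0.4, "grip": -1}, {"ax": 0, "ay": 0, "az": 0.018, "tx": 8, "ty": -17, "tz": 0.4, "grip": -1}, {"ax": 0, "ay": 0, "az": 0.018, "tx": 7, "ty": -17, "tz": 0.4, "grip": -1}, {"ax": 0, "ay": 0, "az": 0.018, "tx": 5, "ty": -10, "tz": 0.4, "grip": -1}])

```text
time: 5.12
position: [0.379, -0.0842, 0.3732]
ee_rot: [-3.142, -0.002, 0.011]
wrist_force: [1.1, -0.2, -0.4]
width: 1.002
```

```bash
python3 - <<'E'
from h import *
import pickle
st=monitor.state();p=imaging.snapshot("wrist")
pickle.dump((st,p),open("w1.pkl","wb")); cv2.imwrite("pics/w1.png",p["img"][:,:,::-1]); print(st["time"],st["position"],st["ee_rot"],st["qpos"])
E
```

```text
5.1167 [ 0.37902408 -0.08423746  0.37318261] [-3.14159080e+00 -1.70444998e-03  1.10939357e-02] [ 0.61110786 -0.05521932 -0.40596051  1.58359687 -0.02217982  1.60706163
 -1.35484282]
```

View pics/w1.png

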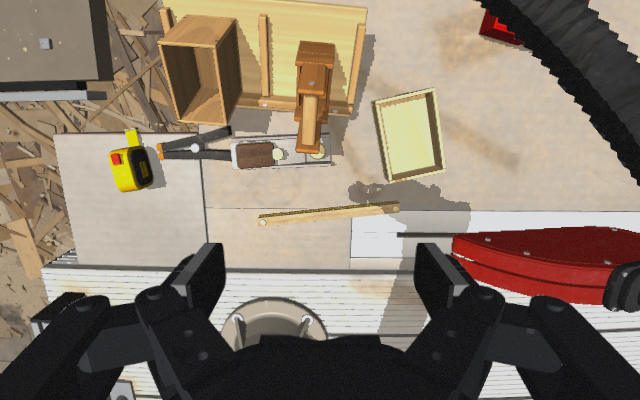

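```bash
python3 - <<'E'
import pickle,cv2
st,p=pickle.load(open("w1.pkl","rb"))
def crop(c,name,k):
    a=p["img"][c[1]:c[3],c[0]:c[2]]; a=cv2.resize(a,None,fx=k,fy=k,interpolation=cv2.INTER_CUBIC)[:,:,::-1].copy()
    for x in range(c[0],c[2],10): cv2.line(a,((x-c[0])*k,0),((x-c[0])*k,8),(0,0,255),1); cv2.putText(a,str(x),((x-c[0])*k,20),0,.35,(0,0,255),1)
    for y in range(c[1],c[3],10): cv2.line(a,(0,(y-c[1])*k),(8,(y-c[1])*k),(0,0,255),1); cv2.putText(a,str(y),(8,(y-c[1])*k+4),0,.35,(0,0,255),1)
    cv2.imwrite("pics/"+name,a)
crop((150,0,250,130),"w1b.png",4); crop((280,30,450,190),"w1c.png",4)
E
```

```text
(no output)
```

View pics/w1b.png

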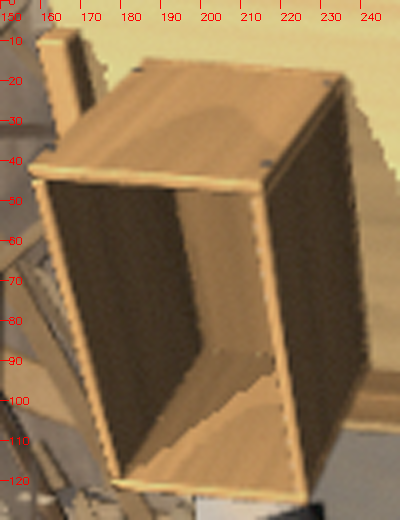

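View pics/w1c.png

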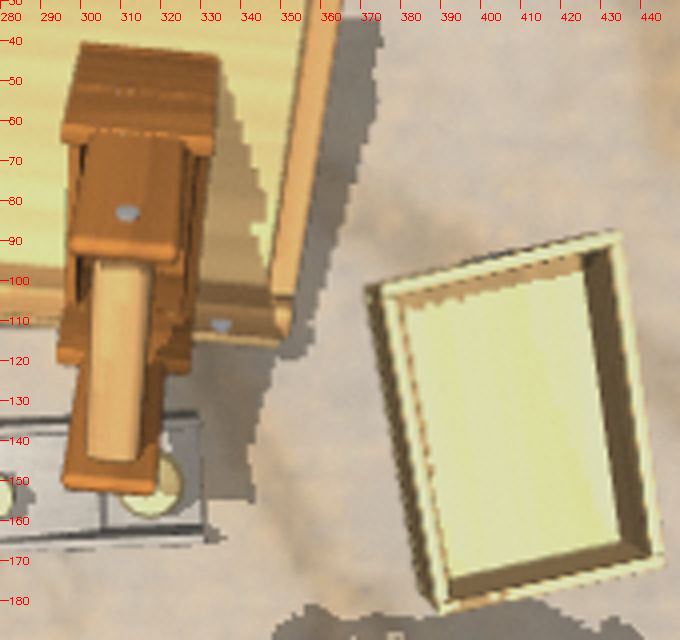

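```bash
cat > fit2.py <<'E'
import fit
from fit import *
st,W=pickle.load(open("w1.pkl","rb")); W=dict(W); W["T"]=camT(W,st)
a,b,h=.063,.044,.042
ow=[(W,(a,b,h),(371.3,102)),(W,(a,-b,h),(435,87.5)),(W,(-a,-b,h),(446.3,172)),(W,(-a,b,h),(390,183.3))]
oo=[(S,(a,-b,h),(359.1,162.2)),(S,(-a,-b,h),(403.1,169.4)),(S,(-a,b,h),(400,191)),(S,(-a,b,0),(397.5,202.2)),
   (D,(a,-b,h),(326.7,189.6)),(D,(a,b,h),(331.9,200.3)),(D,(-a,b,h),(370,197.6)),(D,(-a,-b,h),(363.3,186.4)),(D,(-a,b,0),(370.4,207.9))]
fit(ow,[.39,-.22,0,.2],0,[0,1,3],"tray W") if False else None
F=fit.fit if hasattr(fit,'fit') else fit
F(ow,[.39,-.22,0,.2],0,[0,1,3],"tray W"); F(ow,[.39,-.22,0,.2],0,[0,1,2,3],"tray W zfree");F(ow+oo,[.39,-.22,0,.2],0,[0,1,3],"tray all")
a,b,h=.05,.031,.045
ow=[(W,(a,b,h),(158,42)),(W,(a,-b,h),(215.5,47.5)),(W,(-a,-b,h),(226.3,125.5)),(W,(-a,b,h),(178.8,122)),(W,(a,b,-h),(185,15)),(W,(a,-b,-h),(235.8,18.8)),(W,(-a,-b,-h),(242,88.8))]
oo=[(S,(a,-b,h),(297.1,185)),(S,(a,b,h),(281.4,201.4)),(S,(-a,b,h),(315,233.8)),(S,(-a,-b,h),(328.8,215.2)),(S,(a,b,-h),(266.1,218.6)),
       (D,(a,b,h),(307.1,200.7)),(D,(-a,b,h),(341.4,219.3)),(D,(-a,-b,h),(342.9,209.3)),(D,(a,-b,h),(311.4,192.1))]
t=np.radians(30)
F(ow,[.484,.056,.1,0.],t,[0,1,2,3],"bin W");F(ow+oo,[.484,.056,.1,0.],t,[0,1,2,3],"bin all")
a,b,h=.035,.008,.058
ow=[(W,(a,b,h),(305.5,95.5)),(W,(a,-b,h),(317.5,95.5)),(W,(-a,-b,h),(315,145)),(W,(-a,b,h),(302,143.8))]
x=F(ow,[.45,-.08,.1,-.07],t,[0,1,2,3],"caddy W"); print("handle",x[:3]+RM(x[3],t)@[0,0,.05])
oo=[(S,(0,0,.05),(347.8,171.2)),(D,(0,0,.05),(340,179))]*3
x=F(ow+oo,[.45,-.08,.1,-.07],t,[0,1,2,3],"caddy all"); print("handle",x[:3]+RM(x[3],t)@[0,0,.05])
E
python3 - <<'E'
s=open('fit2.py').read().replace("import fit\nfrom fit import *","from fit import *").replace("F=fit.fit if hasattr(fit,'fit') else fit","F=fit").replace('fit(ow,[.39,-.22,0,.2],0,[0,1,3],"tray W") if False else None\n','')
open('fit2.py','w').write(s)
E
python3 fit2.py
```

```text
tray W [ 0.4009 -0.2198  0.      0.2493] yaw deg 14.3
[[2.5, -0.3], [-0.8, -0.2], [-0.0, -0.4], [-0.3, 1.4]]
tray W zfree [ 4.009e-01 -2.198e-01 -2.000e-04  2.492e-01] yaw deg 14.3
[[2.6, -0.3], [-0.8, -0.2], [-0.0, -0.4], [-0.3, 1.4]]
tray all [ 0.4007 -0.2196  0.      0.2428] yaw deg 13.9
[[2.6, -0.4], [-0.6, 0.1], [-0.4, -0.0], [-0.8, 1.4], [-2.1, -0.2], [-0.3, -0.3], [0.1, -0.6], [0.1, -0.0], [-0.8, -1.0], [0.1, -0.1], [1.2, -1.2], [-0.2, -1.2], [0.2, 0.4]]
bin W [ 0.4871  0.0596  0.0898 -0.0747] yaw deg -4.3
[[-0.3, -0.1], [-0.2, -1.4], [0.5, 0.1], [-0.2, -0.4], [1.7, 0.4], [-0.6, 0.2], [0.1, 2.4]]
bin all [ 0.4862  0.0573  0.096  -0.0742] yaw deg -4.3
[[-1.0, -0.3], [0.1, -1.6], [1.0, 1.1], [-0.4, 0.6], [1.5, -0.2], [0.0, -0.4], [0.7, 2.8], [-0.7, -1.0], [-2.4, -0.1], [0.3, 1.3], [2.1, 1.1], [-1.5, 0.5], [-0.0, 0.2], [0.5, 1.1], [0.7, -0.1], [-1.0, -1.7]]
caddy W [ 0.4547 -0.0743  0.0645 -0.0675] yaw deg -3.9
[[-1.1, -0.5], [0.8, 0.7], [-0.3, -0.2], [0.5, 0.0]]
handle [ 0.42978827 -0.07261681  0.10777801]
caddy all [ 0.4548 -0.0763  0.1074 -0.0787] yaw deg -4.5
[[-1.0, -1.7], [2.6, -0.3], [0.3, 4.3], [-0.3, 4.3], [-0.1, 0.4], [-0.6, -0.1], [-0.1, 0.4], [-0.6, -0.1], [-0.1, 0.4], [-0.6, -0.1]]
handle [ 0.42985849 -0.07437453  0.1507161 ]
```

```bash
cat > tgt.py <<'E'
from plan import *
def RM(yaw,tilt): return R.from_euler('z',yaw).as_matrix()@R.from_euler('y',-tilt).as_matrix()
def tool(yaw,tilt):
    M=RM(yaw,tilt); return np.c_[M[:,0],-M[:,1],-M[:,2]]
E
python3 - <<'E'
from tgt import *
c=np.array([.4865,.0575,.094]);M=RM(-.074,np.pi/6)
plan(c+M[:,2]*.106,None,2,Rm=tool(-.074,np.pi/6))
E
```

```text
dist/row mm 15.137761707308147 deg/row 1.8926833999121937
turn/row ax ay az [-0.0015  0.0326  0.0053]
1 [3.5, -8.9, 11.7]
2 [3.0, -9.0, 11.8]
3 [2.6, -9.0, 11.9]
4 [2.2, -9.0, 12.0]
5 [1.7, -9.1, 12.0]
6 [1.3, -9.1, 12.0]
7 [0.8, -9.1, 12.1]
8 [0.4, -9.1, 12.1]
9 [-0.0, -9.1, 12.1]
10 [-0.5, -9.2, 12.0]
11 [-0.9, -9.2, 12.0]
12 [-1.4, -9.2, 12.0]
13 [-1.8, -9.2, 11.9]
14 [-2.2, -9.2, 11.8]
15 [-2.7, -9.2, 11.7]
16 [-3.1, -9.2, 11.6]
```

play_rows(targets=[{"ax": -0.0015, "ay": 0.0325, "az": 0.005, "tx": 3.5, "ty": -9, "tz": 11.7, "grip": -1}, {"ax": -0.0015, "ay": 0.0325, "az": 0.005, "tx": 3, "ty": -9, "tz": 11.8, "grip": -1}, {"ax": -0.0015, "ay": 0.0325, "az": 0.005, "tx": 2.6, "ty": -9, "tz": 11.9, "grip": -1}, {"ax": -0.0015, "ay": 0.0325, "az": 0.005, "tx": 2.2, "ty": -9, "tz": 12, "grip": -1}, {"ax": -0.0015, "ay": 0.0325, "az": 0.005, "tx": 1.7, "ty": -9, "tz": 12, "grip": -1}, {"ax": -0.0015, "ay": 0.0325, "az": 0.005, "tx": 1.3, "ty": -9, "tz": 12, "grip": -1}, {"ax": -0.0015, "ay": 0.0325, "az": 0.005, "tx": 0.8, "ty": -9, "tz": 12, "grip": -1}, {"ax": -0.0015, "ay": 0.0325, "az": 0.005, "tx": 0.4, "ty": -9, "tz": 12, "grip": -1}])

```text
time: 5.83
position: [0.4056, -0.0155, 0.2788]
ee_rot: [3.134, -0.263, -0.031]
wrist_force: [-0.4, 0.8, 1.1]
width: 1.0
```

play_rows(targets=[{"ax": -0.0015, "ay": 0.0325, "az": 0.005, "tx": 0, "ty": -9.2, "tz": 12, "grip": -1}, {"ax": -0.0015, "ay": 0.0325, "az": 0.005, "tx": -0.5, "ty": -9.2, "tz": 12, "grip": -1}, {"ax": -0.0015, "ay": 0.0325, "az": 0.005, "tx": -0.9, "ty": -9.2, "tz": 12, "grip": -1}, {"ax": -0.0015, "ay": 0.0325, "az": 0.005, "tx": -1.4, "ty": -9.2, "tz": 12, "grip": -1}, {"ax": -0.0015, "ay": 0.0325, "az": 0.005, "tx": -1.8, "ty": -9.2, "tz": 12, "grip": -1}, {"ax": -0.0015, "ay": 0.0325, "az": 0.005, "tx": -2.2, "ty": -9.2, "tz": 11.8, "grip": -1}, {"ax": -0.0015, "ay": 0.0325, "az": 0.005, "tx": -2.7, "ty": -9.2, "tz": 11.7, "grip": -1}, {"ax": -0.0015, "ay": 0.0325, "az": 0.005, "tx": -3, "ty": -9.2, "tz": 11.6, "grip": -1}])

```text
time: 6.5
position: [0.4327, 0.0565, 0.1851]
ee_rot: [3.138, -0.523, -0.072]
wrist_force: [-0.4, -0.2, -0.6]
width: 1.002
```

```bash
python3 - <<'E'
from h import *
import pickle
st=monitor.state();p=imaging.snapshot("wrist")
pickle.dump((st,p),open("w2.pkl","wb")); print(st["time"],st["position"],st["ee_rot"],st["qpos"])
a=p["img"][:,:,::-1].copy(); T=camT(p,st)
from tgt import RM
c=np.array([.4865,.0575,.094]);M=RM(-.074,np.pi/6)
C=[c+M@np.array([x,y,z]) for z in(.045,-.045) for x,y in((.05,.031),(.05,-.031),(-.05,-.031),(-.05,.031))]
q=proj(p,T,C)
for i in range(4): cv2.line(a,tuple(q[i].astype(int)),tuple(q[(i+1)%4].astype(int)),(255,0,255),1)
cv2.imwrite("pics/w2.png",a)
E
```

```text
6.5 [0.43270386 0.05652539 0.18508839] [ 3.13772066 -0.52339301 -0.07192267] [ 0.54945493 -0.26167208 -0.72563424  2.29257654 -0.06277969  0.54020345
 -1.80205036]
```

View pics/w2.png

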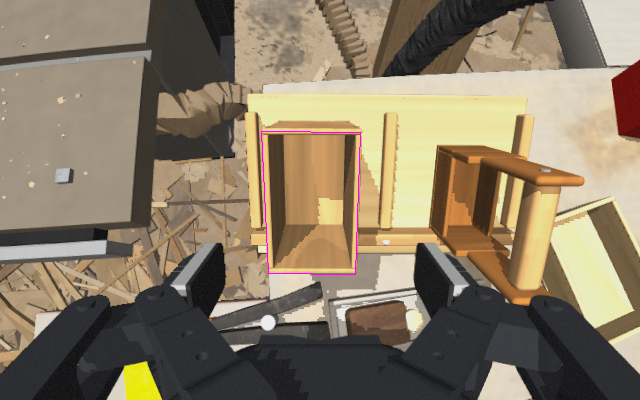

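```bash
python3 - <<'E'
from tgt import *
print(monitor.state()["position"])
c=np.array([.4865,.0575,.094]);M=RM(-.074,np.pi/6)
plan(c+M[:,2]*.006,None,1,Rm=tool(-.074,np.pi/6))
E
```

```text
[0.42973237 0.05806465 0.18159476]
dist/row mm 12.299319604005127 deg/row 0.05622536981408666
turn/row ax ay az [0.0003 0.0008 0.0006]
1 [0.7, -0.5, 12.3]
2 [0.7, -0.5, 12.3]
3 [0.7, -0.5, 12.3]
4 [0.7, -0.5, 12.3]
5 [0.7, -0.5, 12.3]
6 [0.7, -0.5, 12.3]
7 [0.7, -0.5, 12.3]
8 [0.7, -0.5, 12.3]
```

play_rows(targets=[{"ax": 0.0003, "ay": 0.0008, "az": 0.0006, "tx": 0.7, "ty": -1, "tz": 8, "grip": -1}, {"ax": 0.0003, "ay": 0.0008, "az": 0.0006, "tx": 0.7, "ty": -1, "tz": 16, "grip": -1}, {"ax": 0.0003, "ay": 0.0008, "az": 0.0006, "tx": 0.7, "ty": -1, "tz": 16, "grip": -1}, {"ax": 0.0003, "ay": 0.0008, "az": 0.0006, "tx": 0.7, "ty": -0.5, "tz": 16, "grip": -1}, {"ax": 0.0003, "ay": 0.0008, "az": 0.0006, "tx": 0.7, "ty": -0.3, "tz": 16, "grip": -1}, {"ax": 0.0003, "ay": 0.0008, "az": 0.0006, "tx": 0.7, "ty": -0.2, "tz": 14, "grip": -1}, {"ax": 0.0003, "ay": 0.0008, "az": 0.0006, "tx": 0.7, "ty": 0, "tz": 8, "grip": -1}, {"ax": 0.0003, "ay": 0.0008, "az": 0.0006, "tx": 0.7, "ty": 0, "tz": 4, "grip": -1}])

```text
time: 7.22
position: [0.4826, 0.0533, 0.1073]
ee_rot: [3.138, -0.523, -0.078]
wrist_force: [0.3, -0.6, 0.8]
width: 0.998
```

```bash
python3 - <<'E'
from tgt import *
st=monitor.state();p=imaging.snapshot("wrist"); cv2.imwrite("pics/w3.png",p["img"][:,:,::-1]); p=imaging.snapshot("side"); 
cv2.imwrite("pics/sd3.png",cv2.resize(p["img"][130:300,240:440,::-1],None,fx=3.5,fy=3.5))
st=monitor.state();print(st["position"],st["wrist_force"],st["qpos"])
c=np.array([.4865,.0575,.094]);M=RM(-.074,np.pi/6)
print("err in bin frame (TCP rel)",M.T@(st["position"]-c))
E
```

```text
[0.48236859 0.0538601  0.10755879] [0.16925971 0.49846593 1.30411531] [ 0.72672969  0.11245558 -1.04150592  2.30628614  0.80584067  0.39202459
 -2.63233513]
err in bin frame (TCP rel) [ 0.00344433 -0.00393539  0.01366775]
```

View pics/w3.png

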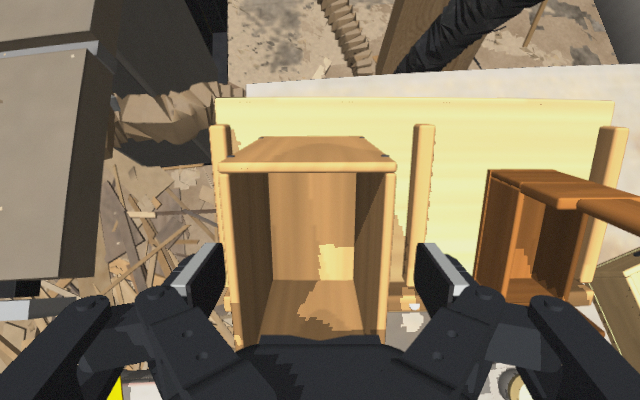

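View pics/sd3.png

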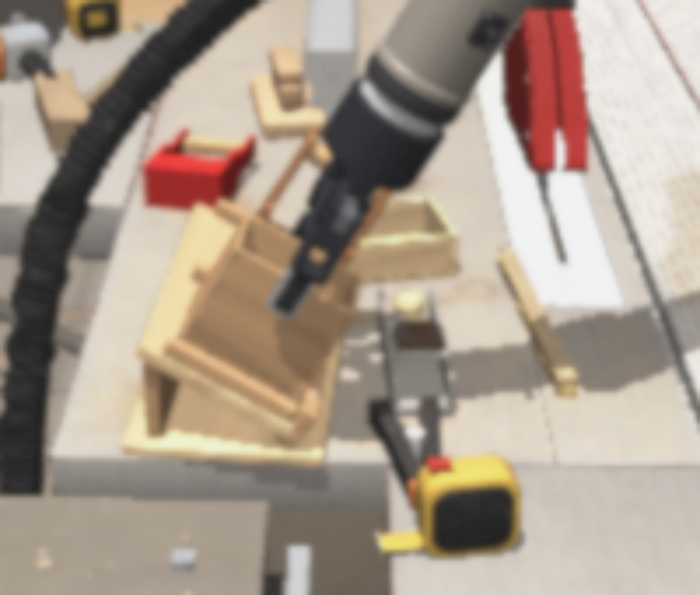

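play_rows(targets=[{"ax": 0, "ay": 0, "az": 0, "tx": -1, "ty": -2, "tz": 3, "grip": -1}, {"ax": 0, "ay": 0, "az": 0, "tx": -1, "ty": -1.5, "tz": 3, "grip": -1}, {"ax": 0, "ay": 0, "az": 0, "tx": -1, "ty": -0.5, "tz": 2, "grip": -1}, {"ax": 0, "ay": 0, "az": 0, "tx": 0, "ty": 0, "tz": 0, "grip": -1}, {"ax": 0, "ay": 0, "az": 0, "tx": 0, "ty": 0, "tz": 0, "grip": 0}, {"ax": 0, "ay": 0, "az": 0, "tx": 0, "ty": 0, "tz": 0, "grip": 0.5}, {"ax": 0, "ay": 0, "az": 0, "tx": 0, "ty": 0, "tz": 0, "grip": 0.5}, {"ax": 0, "ay": 0, "az": 0, "tx": 0, "ty": 0, "tz": 0, "grip": 0.5}], newtons=30)

```text
time: 7.98
position: [0.4835, 0.0588, 0.0996]
ee_rot: [3.139, -0.524, -0.077]
wrist_force: [-3.9, -0.9, 5.5]
width: 0.724
```

```bash
python3 - <<'E'
from tgt import *
st=monitor.state();p=imaging.snapshot("wrist"); cv2.imwrite("pics/w4.png",p["img"][:,:,::-1]) 
c=np.array([.4865,.0575,.094]);M=RM(-.074,np.pi/6)
print(st["position"],st["ee_rot"],st["width"],st["wrist_force"],st["qpos"],M.T@(st["position"]-c))
E
```

```text
[0.4834907  0.05875641 0.09961417] [ 3.13850322 -0.52414855 -0.07698559] 0.7243720450717391 [-3.92629645 -0.94740691  5.47088507] [ 0.66456044  0.13990875 -1.00538022  2.31312814  0.9069234   0.39679483
 -2.74352506] [0.00012764 0.00103049 0.00640899]
```

View pics/w4.png

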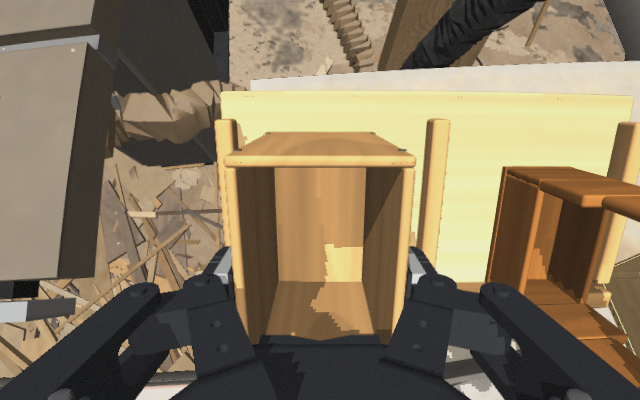

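play_rows(targets=[{"ax": 0, "ay": 0, "az": 0, "tx": 2.5, "ty": 0, "tz": -4.3, "grip": 0.5}, {"ax": 0, "ay": 0, "az": 0, "tx": 5, "ty": 0, "tz": -8.7, "grip": 0.5}, {"ax": 0, "ay": 0, "az": 0, "tx": 10, "ty": 0, "tz": -17.3, "grip": 0.5}, {"ax": 0, "ay": 0, "az": 0, "tx": 11, "ty": 0, "tz": -19, "grip": 0.5}, {"ax": 0, "ay": 0, "az": 0, "tx": 11, "ty": 0, "tz": -19, "grip": 0.5}, {"ax": 0, "ay": 0, "az": 0, "tx": 11, "ty": 0, "tz": -19, "grip": 0.5}, {"ax": 0, "ay": 0, "az": 0, "tx": 11, "ty": 0, "tz": -19, "grip": 0.5}, {"ax": 0, "ay": 0, "az": 0, "tx": 11, "ty": 0, "tz": -19, "grip": 0.5}])

```text
time: 8.7
position: [0.482, 0.0567, 0.2283]
ee_rot: [3.135, -0.52, -0.08]
wrist_force: [0.5, -1.2, -1.8]
width: 0.72
```

```bash
python3 - <<'E'
from tgt import *
st=monitor.state()
print(st["position"],st["ee_rot"],st["width"],st["wrist_force"],st["qpos"])
plan([.4007,-.2196,.27],None,3,Rm=tool(.243,0))
E
```

```text
[0.48204306 0.05665106 0.22830455] [ 3.13451438 -0.52008681 -0.07972162] 0.720229468842646 [ 0.50247607 -1.18435816 -1.8439743 ] [ 0.78987457 -0.21331543 -0.91479843  2.12104638 -0.07411516  0.6448201
 -1.76229011]
dist/row mm 12.12420184614602 deg/row 1.4590315720909126
turn/row ax ay az [ 0.0038 -0.0214 -0.0132]
1 [-1.3, 11.8, -2.6]
2 [-1.5, 11.7, -2.7]
3 [-1.7, 11.7, -2.7]
4 [-1.9, 11.7, -2.7]
5 [-2.1, 11.6, -2.7]
6 [-2.3, 11.6, -2.7]
7 [-2.5, 11.6, -2.7]
8 [-2.8, 11.5, -2.7]
9 [-3.0, 11.5, -2.6]
10 [-3.2, 11.4, -2.6]
11 [-3.4, 11.4, -2.6]
12 [-3.6, 11.3, -2.6]
13 [-3.8, 11.2, -2.5]
14 [-4.0, 11.2, -2.5]
15 [-4.2, 11.1, -2.4]
16 [-4.4, 11.1, -2.4]
17 [-4.6, 11.0, -2.3]
18 [-4.8, 10.9, -2.3]
19 [-5.0, 10.8, -2.2]
20 [-5.2, 10.8, -2.1]
21 [-5.3, 10.7, -2.1]
22 [-5.5, 10.6, -2.0]
23 [-5.7, 10.5, -1.9]
24 [-5.9, 10.4, -1.8]
```

play_rows(targets=[{"ax": 0.0038, "ay": -0.0214, "az": -0.0132, "tx": 1, "ty": 6, "tz": -8, "grip": 0.5}, {"ax": 0.0038, "ay": -0.0214, "az": -0.0132, "tx": 1, "ty": 11.5, "tz": -7, "grip": 0.5}, {"ax": 0.0038, "ay": -0.0214, "az": -0.0132, "tx": 0.5, "ty": 11.5, "tz": -6, "grip": 0.5}, {"ax": 0.0038, "ay": -0.0214, "az": -0.0132, "tx": 0, "ty": 11.5, "tz": -6, "grip": 0.5}, {"ax": 0.0038, "ay": -0.0214, "az": -0.0132, "tx": -1, "ty": 11.5, "tz": -6, "grip": 0.5}, {"ax": 0.0038, "ay": -0.0214, "az": -0.0132, "tx": -2, "ty": 11.5, "tz": -5, "grip": 0.5}, {"ax": 0.0038, "ay": -0.0214, "az": -0.0132, "tx": -2.5, "ty": 11.5, "tz": -3, "grip": 0.5}, {"ax": 0.0038, "ay": -0.0214, "az": -0.0132, "tx": -2.8, "ty": 11.5, "tz": -2.7, "grip": 0.5}])

```text
time: 9.37
position: [0.4546, -0.0287, 0.2658]
ee_rot: [3.118, -0.346, 0.035]
wrist_force: [0.5, -0.9, -1.0]
width: 0.722
```

play_rows(targets=[{"ax": 0.0038, "ay": -0.0214, "az": -0.0132, "tx": -3, "ty": 11.5, "tz": -2.6, "grip": 0.5}, {"ax": 0.0038, "ay": -0.0214, "az": -0.0132, "tx": -3.2, "ty": 11.4, "tz": -2.6, "grip": 0.5}, {"ax": 0.0038, "ay": -0.0214, "az": -0.0132, "tx": -3.4, "ty": 11.4, "tz": -2.6, "grip": 0.5}, {"ax": 0.0038, "ay": -0.0214, "az": -0.0132, "tx": -3.6, "ty": 11.3, "tz": -2, "grip": 0.5}, {"ax": 0.0038, "ay": -0.0214, "az": -0.0132, "tx": -3.8, "ty": 11.2, "tz": -2, "grip": 0.5}, {"ax": 0.0038, "ay": -0.0214, "az": -0.0132, "tx": -4, "ty": 11.2, "tz": -2, "grip": 0.5}, {"ax": 0.0038, "ay": -0.0214, "az": -0.0132, "tx": -4.2, "ty": 11.1, "tz": -2, "grip": 0.5}, {"ax": 0.0038, "ay": -0.0214, "az": -0.0132, "tx": -4.4, "ty": 11, "tz": -2, "grip": 0.5}])

```text
time: 10.03
position: [0.4279, -0.1209, 0.277]
ee_rot: [3.122, -0.172, 0.14]
wrist_force: [0.4, 0.1, -1.1]
width: 0.723
```

play_rows(targets=[{"ax": 0.0038, "ay": -0.0214, "az": -0.0132, "tx": -4.6, "ty": 11, "tz": -1, "grip": 0.5}, {"ax": 0.0038, "ay": -0.0214, "az": -0.0132, "tx": -4.8, "ty": 11, "tz": -1, "grip": 0.5}, {"ax": 0.0038, "ay": -0.0214, "az": -0.0132, "tx": -5, "ty": 11, "tz": -1, "grip": 0.5}, {"ax": 0.0038, "ay": -0.0214, "az": -0.0132, "tx": -5.2, "ty": 10.8, "tz": -1, "grip": 0.5}, {"ax": 0.0038, "ay": -0.0214, "az": -0.0132, "tx": -5.3, "ty": 10.7, "tz": -1, "grip": 0.5}, {"ax": 0.0038, "ay": -0.0214, "az": -0.0132, "tx": -5.5, "ty": 10.6, "tz": -1, "grip": 0.5}, {"ax": 0.0038, "ay": -0.0214, "az": -0.0132, "tx": -5.7, "ty": 10.5, "tz": 0, "grip": 0.5}, {"ax": 0.0038, "ay": -0.0214, "az": -0.0132, "tx": -5.9, "ty": 10, "tz": 0, "grip": 0.5}])

```text
time: 10.7
position: [0.4021, -0.2136, 0.2805]
ee_rot: [-3.141, 0.0, 0.244]
wrist_force: [-0.4, 0.1, -1.1]
width: 0.726
```

```bash
python3 - <<'E'
from tgt import *
import pickle
st=monitor.state();p=imaging.snapshot("wrist");pickle.dump((st,p),open("w5.pkl","wb"))
print(st["time"],st["position"],st["ee_rot"],st["width"],st["wrist_force"],st["qpos"])
a=p["img"][:,:,::-1].copy();T=camT(p,st);M=RM(.243,0);c=np.array([.4007,-.2196,0])
q=proj(p,T,[c+M@np.array(v) for v in((.063,.044,.042),(.063,-.044,.042),(-.063,-.044,.042),(-.063,.044,.042))])
for i in range(4): cv2.line(a,tuple(q[i].astype(int)),tuple(q[(i+1)%4].astype(int)),(255,0,255),1)
cv2.imwrite("pics/w5.png",a)
plan([.4007,-.2196,.27],None,1,Rm=tool(.243,0))
E
```

```text
10.7 [ 0.4020779  -0.21355301  0.28051072] [-3.14055027e+00  1.27388179e-04  2.44199206e-01] 0.7262986932747816 [-0.37701758  0.06869149 -1.11714048] [ 0.86509939  0.11668729 -0.45798816  1.64480086  0.05156209  1.39300494
 -0.92595007]
dist/row mm 1.333816036882602 deg/row 0.016016605459097742
turn/row ax ay az [ 0.      0.0002 -0.0002]
1 [-0.2, 0.4, 1.3]
2 [-0.2, 0.4, 1.3]
3 [-0.2, 0.4, 1.3]
4 [-0.2, 0.4, 1.3]
5 [-0.2, 0.4, 1.3]
6 [-0.2, 0.4, 1.3]
7 [-0.2, 0.4, 1.3]
8 [-0.2, 0.4, 1.3]
```

View pics/w5.png

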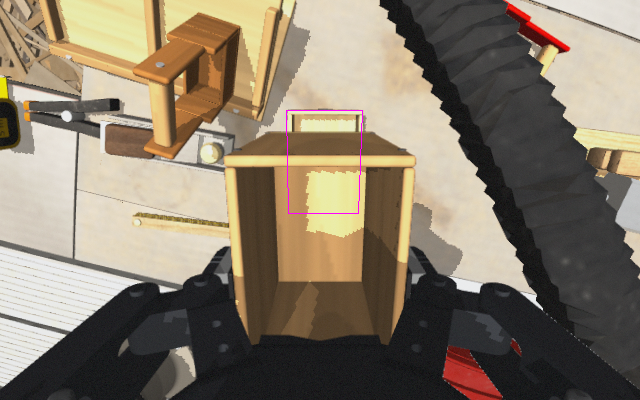

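```bash
python3 - <<'E'
from tgt import *
import pickle
st,p=pickle.load(open("w5.pkl","rb"));T=camT(p,st)
for X in([.35,-.51,.26],[.39,-.48,.25],[.44,-.45,.25],[.46,-.42,.26],[.44,-.40,.25],[.5,-.40,.25]): print(X,proj(p,T,X).round())
a=cv2.resize(p["img"][90:230,270:390,::-1],None,fx=5,fy=5,interpolation=cv2.INTER_CUBIC);cv2.imwrite("pics/w5c.png",a)
plan([.4007,-.2196,.13],None,1,Rm=tool(.243,0))
E
```

```text
[0.35, -0.51, 0.26] [[694. 383.]]
[0.39, -0.48, 0.25] [[681. 324.]]
[0.44, -0.45, 0.25] [[687. 252.]]
[0.46, -0.42, 0.26] [[683. 219.]]
[0.44, -0.4, 0.25] [[626. 236.]]
[0.5, -0.4, 0.25] [[672. 143.]]
dist/row mm 18.76921234981038 deg/row 0.016016605459097742
turn/row ax ay az [ 0.      0.0002 -0.0002]
1 [-0.2, 0.4, 18.8]
2 [-0.2, 0.4, 18.8]
3 [-0.2, 0.4, 18.8]
4 [-0.2, 0.4, 18.8]
5 [-0.2, 0.4, 18.8]
6 [-0.2, 0.4, 18.8]
7 [-0.2, 0.4, 18.8]
8 [-0.2, 0.4, 18.8]
```

View pics/w5c.png

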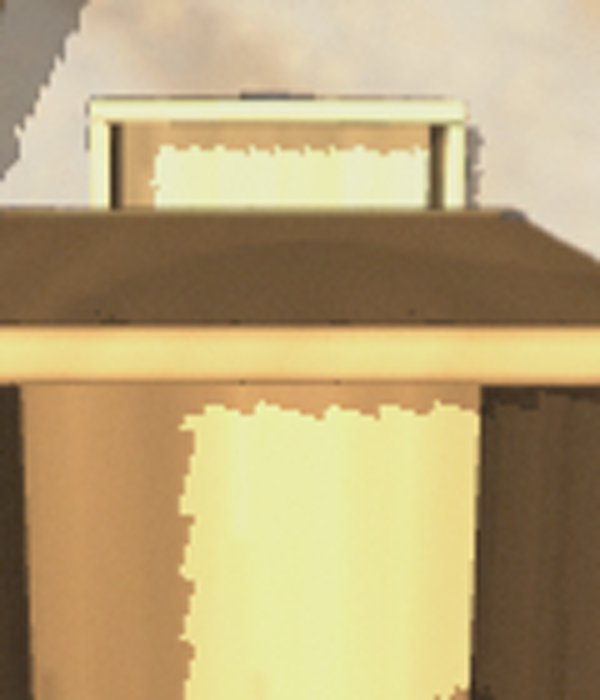

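```bash
python3 - <<'E'
from tgt import *
import pickle
st,p=pickle.load(open("w5.pkl","rb"));T=camT(p,st);ps=pickle.load(open("ps0.pkl","rb"));S=ps["scene"]
for uv in((470,100),(520,200),(570,300)):
    o,v=ray(p,T,uv)
    for d in np.arange(.12,.5,.04): print(uv,(o+v*d).round(3),proj(S,S["T"],o+v*d).round(), proj(ps["side"],ps["side"]["T"],o+v*d).round())
E
```

```text
(470, 100) [ 0.482 -0.246  0.314] [[363.  67.]] [[323. 106.]]
(470, 100) [ 0.486 -0.262  0.278] [[362.  79.]] [[321. 116.]]
(470, 100) [ 0.491 -0.278  0.241] [[362.  90.]] [[320. 126.]]
(470, 100) [ 0.495 -0.294  0.205] [[361.  99.]] [[319. 136.]]
(470, 100) [ 0.5   -0.31   0.169] [[361. 109.]] [[318. 145.]]
(470, 100) [ 0.504 -0.326  0.132] [[360. 117.]] [[317. 154.]]
(470, 100) [ 0.509 -0.342  0.096] [[360. 125.]] [[316. 162.]]
(470, 100) [ 0.513 -0.358  0.06 ] [[360. 133.]] [[315. 171.]]
(470, 100) [ 0.518 -0.374  0.023] [[359. 140.]] [[314. 179.]]
(470, 100) [ 0.522 -0.39  -0.013] [[359. 146.]] [[313. 186.]]
(520, 200) [ 0.455 -0.267  0.327] [[377.  61.]] [[332. 100.]]
(520, 200) [ 0.451 -0.291  0.294] [[381.  71.]] [[333. 109.]]
(520, 200) [ 0.447 -0.314  0.262] [[385.  80.]] [[335. 117.]]
(520, 200) [ 0.442 -0.337  0.23 ] [[388.  88.]] [[336. 125.]]
(520, 200) [ 0.438 -0.36   0.198] [[391.  96.]] [[337. 132.]]
(520, 200) [ 0.434 -0.384  0.165] [[393. 104.]] [[338. 139.]]
(520, 200) [ 0.429 -0.407  0.133] [[396. 110.]] [[339. 146.]]
(520, 200) [ 0.425 -0.43   0.101] [[398. 117.]] [[341. 153.]]
(520, 200) [ 0.421 -0.453  0.069] [[400. 123.]] [[342. 159.]]
(520, 200) [ 0.416 -0.477  0.036] [[402. 128.]] [[343. 165.]]
(570, 300) [ 0.433 -0.282  0.345] [[390.  52.]] [[339.  93.]]
(570, 300) [ 0.422 -0.31   0.319] [[397.  60.]] [[343. 100.]]
(570, 300) [ 0.41  -0.338  0.293] [[404.  67.]] [[346. 106.]]
(570, 300) [ 0.398 -0.366  0.267] [[410.  74.]] [[349. 111.]]
(570, 300) [ 0.387 -0.394  0.241] [[416.  80.]] [[353. 117.]]
(570, 300) [ 0.375 -0.422  0.215] [[422.  86.]] [[356. 122.]]
(570, 300) [ 0.363 -0.45   0.189] [[427.  91.]] [[358. 127.]]
(570, 300) [ 0.352 -0.478  0.163] [[432.  96.]] [[361. 132.]]
(570, 300) [ 0.34  -0.506  0.137] [[436. 101.]] [[364. 136.]]
(570, 300) [ 0.328 -0.534  0.111] [[441. 106.]] [[366. 141.]]
```

play_rows(targets=[{"ax": 0, "ay": 0, "az": 0, "tx": -0.4, "ty": 0.6, "tz": 8, "grip": 0.5}, {"ax": 0, "ay": 0, "az": 0, "tx": -0.4, "ty": 0.6, "tz": 17, "grip": 0.5}, {"ax": 0, "ay": 0, "az": 0, "tx": -0.4, "ty": 0.6, "tz": 20, "grip": 0.5}, {"ax": 0, "ay": 0, "az": 0, "tx": -0.4, "ty": 0.6, "tz": 20, "grip": 0.5}, {"ax": 0, "ay": 0, "az": 0, "tx": -0.4, "ty": 0.6, "tz": 20, "grip": 0.5}, {"ax": 0, "ay": 0, "az": 0, "tx": 0, "ty": 0.6, "tz": 20, "grip": 0.5}, {"ax": 0, "ay": 0, "az": 0, "tx": 0, "ty": 0.6, "tz": 15, "grip": 0.5}, {"ax": 0, "ay": 0, "az": 0, "tx": 0, "ty": 0, "tz": 8, "grip": 0.5}])

```text
time: 11.42
position: [0.4, -0.2152, 0.1501]
ee_rot: [-3.138, 0.001, 0.244]
wrist_force: [-1.3, -0.3, -0.1]
width: 0.722
```

```bash
python3 - <<'E'
from tgt import *
p=imaging.snapshot("scene");cv2.imwrite("pics/sc6.png",cv2.resize(p["img"][0:220,290:530,::-1],None,fx=3,fy=3))
p=imaging.snapshot("side");cv2.imwrite("pics/sd6.png",cv2.resize(p["img"][60:260,250:450,::-1],None,fx=3,fy=3))
st=monitor.state()
print(st["time"],st["position"],st["ee_rot"],st["width"],st["wrist_force"],st["qpos"],st["tau"])
plan([.401,-.2208,.06],None,1,Rm=tool(.243,0))
E
```

```text
11.5167 [ 0.40033593 -0.2154839   0.15098283] [-3.13790127e+00  6.97095196e-04  2.44063689e-01] 0.7220876189399529 [ 0.21620433 -0.84018169 -0.4949841 ] [ 0.85087191  0.21615146 -0.45410986  1.86616659  0.10370733  1.08562798
 -0.9695185 ] [-4.72246797e-02 -2.89834964e+01 -2.14608014e+00 -2.11299008e+01
  1.85511931e-02 -1.48217222e-01 -2.63419293e-02]
dist/row mm 11.392553199066304 deg/row 0.027960085230167308
turn/row ax ay az [-0.0005  0.0001  0.0001]
1 [-0.1, 0.7, 11.4]
2 [-0.1, 0.7, 11.4]
3 [-0.1, 0.7, 11.4]
4 [-0.1, 0.7, 11.4]
5 [-0.1, 0.7, 11.4]
6 [-0.1, 0.7, 11.4]
7 [-0.1, 0.7, 11.4]
8 [-0.1, 0.7, 11.4]
```

View pics/sc6.png

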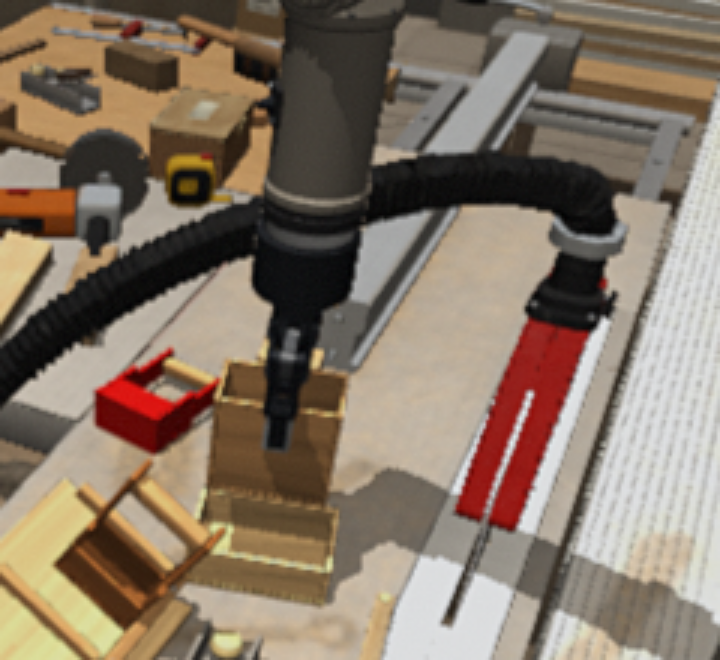

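View pics/sd6.png

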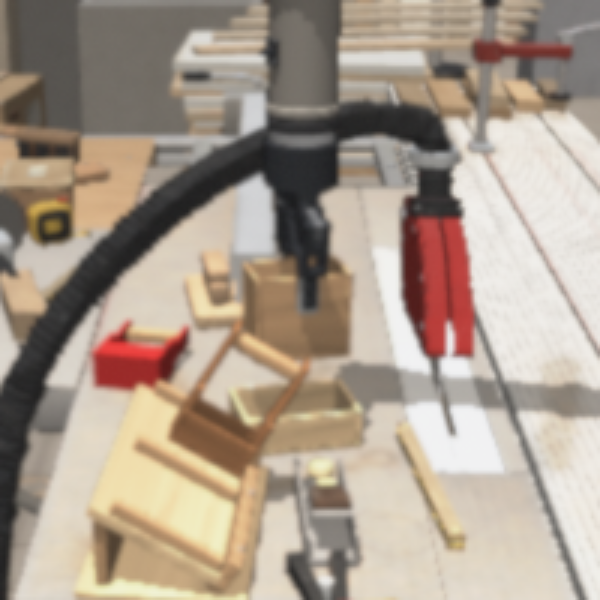

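play_rows(targets=[{"ax": -0.0005, "ay": 0, "az": 0, "tx": -0.1, "ty": 1, "tz": 6, "grip": 0.5}, {"ax": -0.0005, "ay": 0, "az": 0, "tx": -0.1, "ty": 1, "tz": 10, "grip": 0.5}, {"ax": -0.0005, "ay": 0, "az": 0, "tx": -0.1, "ty": 1, "tz": 10, "grip": 0.5}, {"ax": -0.0005, "ay": 0, "az": 0, "tx": -0.1, "ty": 1, "tz": 10, "grip": 0.5}, {"ax": -0.0005, "ay": 0, "az": 0, "tx": -0.1, "ty": 0.5, "tz": 10, "grip": 0.5}, {"ax": -0.0005, "ay": 0, "az": 0, "tx": -0.1, "ty": 0, "tz": 10, "grip": 0.5}, {"ax": -0.0005, "ay": 0, "az": 0, "tx": -0.1, "ty": 0, "tz": 10, "grip": 0.5}, {"ax": -0.0005, "ay": 0, "az": 0, "tx": -0.1, "ty": 0, "tz": 5, "grip": 0.5}])

```text
time: 12.18
position: [0.4011, -0.2208, 0.0797]
ee_rot: [3.14, -0.0, 0.243]
wrist_force: [0.3, -0.5, -1.5]
width: 0.721
```

```bash
python3 - <<'E'
from tgt import *
p=imaging.snapshot("scene");cv2.imwrite("pics/sc7.png",cv2.resize(p["img"][110:220,300:440,::-1],None,fx=5,fy=5))
st=monitor.state();pw=imaging.snapshot("wrist");cv2.imwrite("pics/w7.png",pw["img"][:,:,::-1])
print(st["time"],st["position"],st["ee_rot"],st["width"],st["wrist_force"],st["tau"])
print(tool(.243,0).T@(st["position"]-np.array([.401,-.2208,.0564])))
E
```

```text
12.2333 [ 0.40065027 -0.22057152  0.07934261] [3.14102790e+00 8.26734065e-04 2.43308522e-01] 0.7246750793583899 [-0.84951799 -0.15411755 -1.59925773] [-1.58055467e-01 -3.32655036e+01 -3.11346821e+00 -2.01067561e+01
  4.64512815e-02 -2.13958723e-01 -2.26691959e-02]
[-0.00028448 -0.00030591 -0.02294261]
```

View pics/sc7.png

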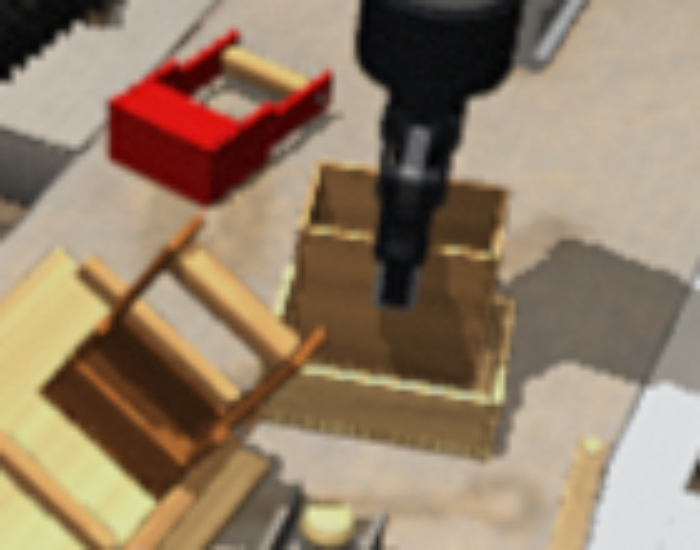

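View pics/w7.png

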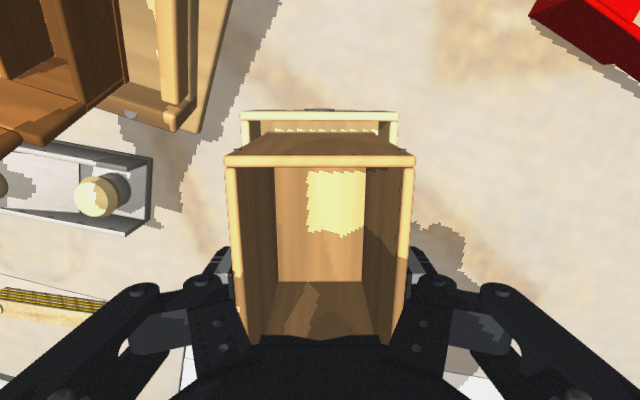

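play_rows(targets=[{"ax": 0, "ay": 0, "az": 0, "tx": 0, "ty": 0, "tz": 4, "grip": 0.5}, {"ax": 0, "ay": 0, "az": 0, "tx": 0, "ty": 0, "tz": 5, "grip": 0.5}, {"ax": 0, "ay": 0, "az": 0, "tx": 0, "ty": 0, "tz": 4, "grip": 0.5}, {"ax": 0, "ay": 0, "az": 0, "tx": 0, "ty": 0, "tz": 3, "grip": 0.5}, {"ax": 0, "ay": 0, "az": 0, "tx": 0, "ty": 0, "tz": 2, "grip": 0.5}, {"ax": 0, "ay": 0, "az": 0, "tx": 0, "ty": 0, "tz": 1, "grip": 0.5}, {"ax": 0, "ay": 0, "az": 0, "tx": 0, "ty": 0, "tz": 1, "grip": 0.5}, {"ax": 0, "ay": 0, "az": 0, "tx": 0, "ty": 0, "tz": 0, "grip": 0.5}])

```text
time: 12.95
position: [0.4021, -0.2214, 0.0615]
ee_rot: [3.138, -0.002, 0.243]
wrist_force: [-0.3, 0.1, -0.5]
width: 0.721
```

play_rows(targets=[{"ax": 0, "ay": 0, "az": 0, "tx": 0, "ty": 0, "tz": 1, "grip": 0.5}, {"ax": 0, "ay": 0, "az": 0, "tx": 0, "ty": 0, "tz": 1, "grip": 0.5}, {"ax": 0, "ay": 0, "az": 0, "tx": 0, "ty": 0, "tz": 1, "grip": 0.5}, {"ax": 0, "ay": 0, "az": 0, "tx": 0, "ty": 0, "tz": 0, "grip": 0.5}, {"ax": 0, "ay": 0, "az": 0, "tx": 0, "ty": 0, "tz": 0, "grip": 0.5}, {"ax": 0, "ay": 0, "az": 0, "tx": 0, "ty": 0, "tz": 0, "grip": 0.5}, {"ax": 0, "ay": 0, "az": 0, "tx": 0, "ty": 0, "tz": 0, "grip": 0.5}, {"ax": 0, "ay": 0, "az": 0, "tx": 0, "ty": 0, "tz": 0, "grip": 0.5}])

```text
time: 13.62
position: [0.4022, -0.2214, 0.0586]
ee_rot: [3.138, -0.002, 0.243]
wrist_force: [-0.5, 0.3, -1.2]
width: 0.72
```

Not yet in contact; go on in small steps.

play_rows(targets=[{"ax": 0, "ay": 0, "az": 0, "tx": 0, "ty": 0, "tz": 1, "grip": 0.5}, {"ax": 0, "ay": 0, "az": 0, "tx": 0, "ty": 0, "tz": 1, "grip": 0.5}, {"ax": 0, "ay": 0, "az": 0, "tx": 0, "ty": 0, "tz": 0.5, "grip": 0.5}, {"ax": 0, "ay": 0, "az": 0, "tx": 0, "ty": 0, "tz": 0.5, "grip": 0.5}, {"ax": 0, "ay": 0, "az": 0, "tx": 0, "ty": 0, "tz": 0, "grip": 0.5}, {"ax": 0, "ay": 0, "az": 0, "tx": 0, "ty": 0, "tz": 0, "grip": 0.5}, {"ax": 0, "ay": 0, "az": 0, "tx": 0, "ty": 0, "tz": 0, "grip": 0.5}, {"ax": 0, "ay": 0, "az": 0, "tx": 0, "ty": 0, "tz": 0, "grip": 0.5}])

```text
time: 14.28
position: [0.4022, -0.2214, 0.0556]
ee_rot: [3.138, -0.002, 0.243]
wrist_force: [0.1, -0.6, -1.2]
width: 0.718
```

play_rows(targets=[{"ax": 0, "ay": 0, "az": 0, "tx": 0, "ty": 0, "tz": 1, "grip": 0.5}, {"ax": 0, "ay": 0, "az": 0, "tx": 0, "ty": 0, "tz": 1, "grip": 0.5}, {"ax": 0, "ay": 0, "az": 0, "tx": 0, "ty": 0, "tz": 0.5, "grip": 0.5}, {"ax": 0, "ay": 0, "az": 0, "tx": 0, "ty": 0, "tz": 0.5, "grip": 0.5}, {"ax": 0, "ay": 0, "az": 0, "tx": 0, "ty": 0, "tz": 0, "grip": 0.5}, {"ax": 0, "ay": 0, "az": 0, "tx": 0, "ty": 0, "tz": 0, "grip": 0.5}, {"ax": 0, "ay": 0, "az": 0, "tx": 0, "ty": 0, "tz": 0, "grip": 0.5}, {"ax": 0, "ay": 0, "az": 0, "tx": 0, "ty": 0, "tz": 0, "grip": 0.5}])

```text
time: 14.95
position: [0.4021, -0.2214, 0.0529]
ee_rot: [3.138, -0.002, 0.243]
wrist_force: [-1.5, 0.6, 6.4]
width: 0.723
```

play_rows(targets=[{"ax": 0, "ay": 0, "az": 0, "tx": 0, "ty": 0, "tz": 0, "grip": 0.2}, {"ax": 0, "ay": 0, "az": 0, "tx": 0, "ty": 0, "tz": 0, "grip": -0.4}, {"ax": 0, "ay": 0, "az": 0, "tx": 0, "ty": 0, "tz": 0, "grip": -1}, {"ax": 0, "ay": 0, "az": 0, "tx": 0, "ty": 0, "tz": 0, "grip": -1}, {"ax": 0, "ay": 0, "az": 0, "tx": 0, "ty": 0, "tz": 0, "grip": -1}, {"ax": 0, "ay": 0, "az": 0, "tx": 0, "ty": 0, "tz": -5, "grip": -1}, {"ax": 0, "ay": 0, "az": 0, "tx": 0, "ty": 0, "tz": -12, "grip": -1}, {"ax": 0, "ay": 0, "az": 0, "tx": 0, "ty": 0, "tz": -15, "grip": -1}])

```text
time: 15.62
position: [0.4012, -0.2208, 0.0842]
ee_rot: [3.14, -0.0, 0.243]
wrist_force: [-0.7, -0.1, 0.6]
width: 0.997
```

play_rows(targets=[{"ax": 0, "ay": 0, "az": 0, "tx": 0, "ty": 0, "tz": -20, "grip": -1}, {"ax": 0, "ay": 0, "az": 0, "tx": 0, "ty": 0, "tz": -25, "grip": -1}, {"ax": 0, "ay": 0, "az": 0, "tx": 0, "ty": 0, "tz": -25, "grip": -1}, {"ax": 0, "ay": 0, "az": 0, "tx": 0, "ty": 0, "tz": -25, "grip": -1}, {"ax": 0, "ay": 0, "az": 0, "tx": 0, "ty": 0, "tz": -25, "grip": -1}, {"ax": 0, "ay": 0, "az": 0, "tx": 0, "ty": 0, "tz": -25, "grip": -1}, {"ax": 0, "ay": 0, "az": 0, "tx": 0, "ty": 0, "tz": -25, "grip": -1}, {"ax": 0, "ay": 0, "az": 0, "tx": 0, "ty": 0, "tz": -20, "grip": -1}])

```text
time: 16.28
position: [0.402, -0.2209, 0.2769]
ee_rot: [3.136, -0.004, 0.243]
wrist_force: [0.3, -0.4, -0.9]
width: 1.002
```

```bash
python3 - <<'E'
from tgt import *
import pickle
st=monitor.state();p=imaging.snapshot("wrist");pickle.dump((st,p),open("w8.pkl","wb"));cv2.imwrite("pics/w8.png",p["img"][:,:,::-1])
print(st["time"],st["position"],st["ee_rot"],st["width"],st["qpos"])
E
```

```text
16.2833 [ 0.40198288 -0.22085768  0.27691056] [ 3.1362882  -0.00354795  0.24333567] 1.0019505326282723 [ 0.87522052  0.11995621 -0.45640345  1.65013276  0.05578478  1.37790073
 -0.91618446]
```

View pics/w8.png

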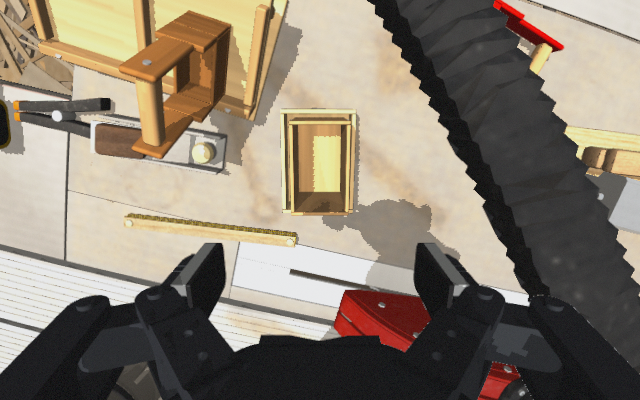

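```bash
python3 - <<'E'
from tgt import *
import pickle
h=np.array([.4298,-.0743,.1505]);M=RM(-.076,np.pi/6)
V=[h+M@np.array([x,y,z]) for z in(.008,-.008) for x,y in((.035,.008),(.035,-.008),(-.035,-.008),(-.035,.008))]
B=[h-M[:,2]*.05+M@np.array([x,y,z]) for z in(-.065,-.029) for x,y in((.04,.022),(.04,-.022),(-.04,-.022),(-.04,.022))]
for f,c,k in(("w2",(420,120,600,320),3),("w8",(100,0,260,180),3.3)):
    st,p=pickle.load(open(f+".pkl","rb"));T=camT(p,st);
    a=cv2.resize(p["img"][c[1]:c[3],c[0]:c[2],::-1],None,fx=k,fy=k,interpolation=cv2.INTER_CUBIC)
    for Q,col in((V,(255,0,255)),(B,(0,255,0))):
        q=((proj(p,T,Q)-[c[0],c[1]])*k).astype(int)
        for i in range(4):
            for s,e in((i,(i+1)%4),(i+4,(i+1)%4+4),(i,i+4)): cv2.line(a,tuple(map(int,q[s])),tuple(map(int,q[e])),col,1)
    cv2.imwrite(f"pics/{f}h.png",a)
E
```

```text
(no output)
```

View pics/w2h.png

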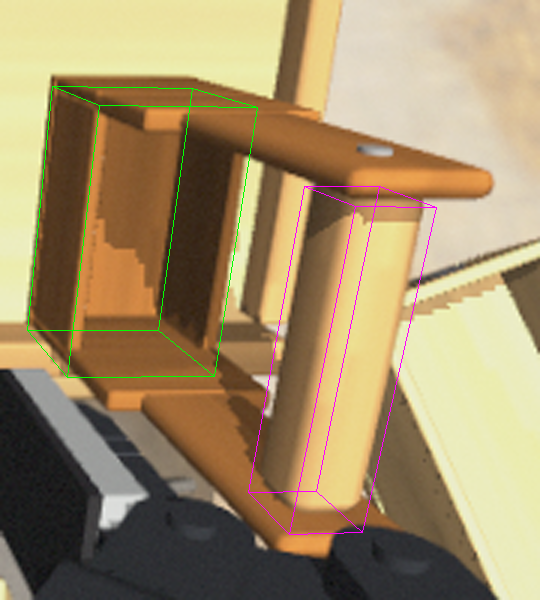

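View pics/w8h.png

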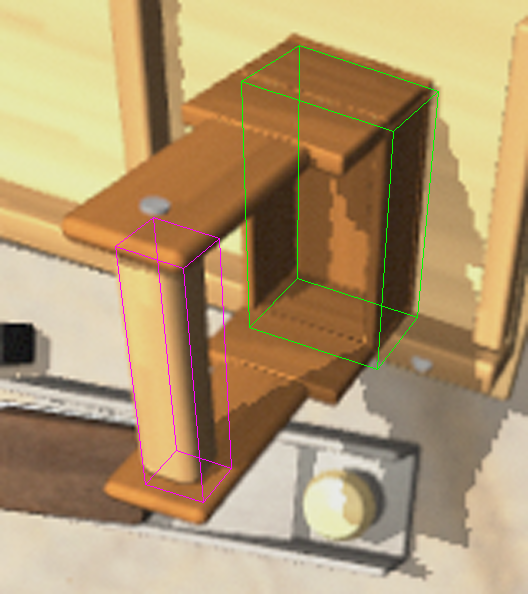

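```bash
python3 - <<'E'
from tgt import *
h=np.array([.431,-.073,.1505]);M=RM(-.076,np.pi/6);g=h-M[:,2]*.019;print(g)
print(monitor.state()["position"])
plan(g+[0,0,.1],None,2,Rm=tool(-.076,np.pi/6))
E
```

```text
[ 0.44047258 -0.07372131  0.13404552]
[ 0.40418861 -0.22179624  0.28064139]
dist/row mm 9.96358386875899 deg/row 2.1576884563806433
turn/row ax ay az [-0.0047  0.0318  0.0196]
1 [4.4, -8.5, 2.9]
2 [4.1, -8.6, 3.0]
3 [3.9, -8.7, 3.0]
4 [3.6, -8.7, 3.1]
5 [3.3, -8.8, 3.2]
6 [3.1, -8.9, 3.3]
7 [2.8, -9.0, 3.3]
8 [2.5, -9.0, 3.3]
9 [2.2, -9.1, 3.4]
10 [1.9, -9.2, 3.4]
11 [1.6, -9.2, 3.4]
12 [1.3, -9.3, 3.4]
13 [1.1, -9.3, 3.4]
14 [0.8, -9.3, 3.4]
15 [0.5, -9.4, 3.4]
16 [0.2, -9.4, 3.3]
```

play_rows(targets=[{"ax": -0.0047, "ay": 0.0318, "az": 0.0196, "tx": 4.4, "ty": -8.5, "tz": 2.9, "grip": -1}, {"ax": -0.0047, "ay": 0.0318, "az": 0.0196, "tx": 4.1, "ty": -8.6, "tz": 3, "grip": -1}, {"ax": -0.0047, "ay": 0.0318, "az": 0.0196, "tx": 3.9, "ty": -8.7, "tz": 3, "grip": -1}, {"ax": -0.0047, "ay": 0.0318, "az": 0.0196, "tx": 3.6, "ty": -8.7, "tz": 3.1, "grip": -1}, {"ax": -0.0047, "ay": 0.0318, "az": 0.0196, "tx": 3.3, "ty": -8.8, "tz": 3.2, "grip": -1}, {"ax": -0.0047, "ay": 0.0318, "az": 0.0196, "tx": 3.1, "ty": -8.9, "tz": 3.3, "grip": -1}, {"ax": -0.0047, "ay": 0.0318, "az": 0.0196, "tx": 2.8, "ty": -9, "tz": 3.3, "grip": -1}, {"ax": -0.0047, "ay": 0.0318, "az": 0.0196, "tx": 2.5, "ty": -9, "tz": 3.3, "grip": -1}])

```text
time: 17.0
position: [0.4195, -0.1461, 0.2514]
ee_rot: [3.12, -0.26, 0.088]
wrist_force: [0.5, 0.1, -1.1]
width: 1.003
```

play_rows(targets=[{"ax": -0.0047, "ay": 0.0318, "az": 0.0196, "tx": 2.2, "ty": -9.1, "tz": 3.4, "grip": -1}, {"ax": -0.0047, "ay": 0.0318, "az": 0.0196, "tx": 1.9, "ty": -9.2, "tz": 3.4, "grip": -1}, {"ax": -0.0047, "ay": 0.0318, "az": 0.0196, "tx": 1.6, "ty": -9.2, "tz": 3.4, "grip": -1}, {"ax": -0.0047, "ay": 0.0318, "az": 0.0196, "tx": 1.3, "ty": -9.3, "tz": 3.4, "grip": -1}, {"ax": -0.0047, "ay": 0.0318, "az": 0.0196, "tx": 1.1, "ty": -9.3, "tz": 3.4, "grip": -1}, {"ax": -0.0047, "ay": 0.0318, "az": 0.0196, "tx": 0.8, "ty": -9.3, "tz": 3.4, "grip": -1}, {"ax": -0.0047, "ay": 0.0318, "az": 0.0196, "tx": 0.5, "ty": -9.4, "tz": 3.4, "grip": -1}, {"ax": -0.0047, "ay": 0.0318, "az": 0.0196, "tx": 0.2, "ty": -9.4, "tz": 3.3, "grip": -1}])

```text
time: 17.67
position: [0.4372, -0.072, 0.2283]
ee_rot: [-3.137, -0.516, -0.079]
wrist_force: [0.1, 0.9, -0.5]
width: 1.0
```

```bash
cat > ov.py <<'E'
from tgt import *
import pickle
h=np.array([.431,-.073,.1505]);M=RM(-.076,np.pi/6);g=h-M[:,2]*.019
def ov(name,h=h):
    st=monitor.state();p=imaging.snapshot("wrist");pickle.dump((st,p),open(name+".pkl","wb"))
    T=camT(p,st);a=p["img"][:,:,::-1].copy()
    V=[h+M@np.array([x,y,z]) for z in(.008,-.008) for x,y in((.035,.008),(.035,-.008),(-.035,-.008),(-.035,.008))]
    q=proj(p,T,V).astype(int)
    for i in range(4):
        for s,e in((i,(i+1)%4),(i+4,(i+1)%4+4),(i,i+4)): cv2.line(a,tuple(map(int,q[s])),tuple(map(int,q[e])),(255,0,255),1)
    cv2.imwrite(f"pics/{name}.png",a)
    print(st["time"],st["position"],st["ee_rot"],st["qpos"].round(3),"in caddy frame rel grasp",(M.T@(st["position"]-g)*1000).round(1))
E
python3 -c "
from ov import *
ov('w9')"
```

```text
17.6667 [ 0.43720421 -0.07195862  0.22833918] [-3.13731042 -0.51645626 -0.07882075] [ 0.812 -0.281 -0.508  2.212 -0.38   0.698 -1.128] in caddy frame rel grasp [44.2  1.5 83.4]
```

View pics/w9.png

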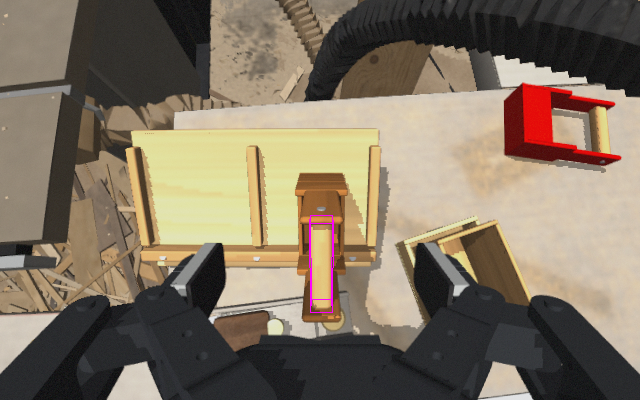

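play_rows(targets=[{"ax": 0, "ay": 0.001, "az": 0, "tx": -5, "ty": 0.3, "tz": 6, "grip": -1}, {"ax": 0, "ay": 0.001, "az": 0, "tx": -6.5, "ty": 0.3, "tz": 10, "grip": -1}, {"ax": 0, "ay": 0.001, "az": 0, "tx": -6.5, "ty": 0.3, "tz": 10, "grip": -1}, {"ax": 0, "ay": 0.001, "az": 0, "tx": -6.5, "ty": 0.3, "tz": 10, "grip": -1}, {"ax": 0, "ay": 0.001, "az": 0, "tx": -6.5, "ty": 0.3, "tz": 10, "grip": -1}, {"ax": 0, "ay": 0, "az": 0, "tx": -6, "ty": 0, "tz": 10, "grip": -1}, {"ax": 0, "ay": 0, "az": 0, "tx": -4, "ty": 0, "tz": 8, "grip": -1}, {"ax": 0, "ay": 0, "az": 0, "tx": 0, "ty": 0, "tz": 4, "grip": -1}])

```text
time: 18.38
position: [0.4342, -0.0737, 0.1473]
ee_rot: [-3.136, -0.516, -0.079]
wrist_force: [-0.3, -0.6, -0.4]
width: 1.001
```

```bash
python3 -c "
from ov import *
ov('w10')"
```

```text
18.3833 [ 0.43419841 -0.07374585  0.1472518 ] [-3.13582831 -0.51646335 -0.07885808] [ 0.798 -0.155 -0.555  2.355 -0.39   0.433 -1.106] in caddy frame rel grasp [ 1.2 -0.5 14.6]
```

View pics/w10.png

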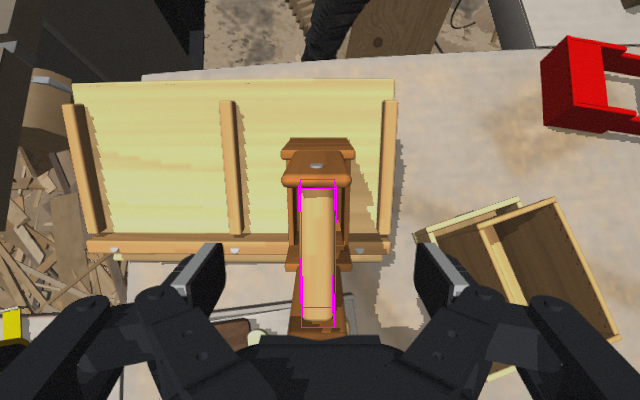

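play_rows(targets=[{"ax": 0, "ay": 0, "az": 0, "tx": 0, "ty": 0, "tz": 5, "grip": -1}, {"ax": 0, "ay": 0, "az": 0, "tx": 0, "ty": 0, "tz": 6, "grip": -1}, {"ax": 0, "ay": 0, "az": 0, "tx": 0, "ty": 0, "tz": 3, "grip": -1}, {"ax": 0, "ay": 0, "az": 0, "tx": 0, "ty": 0, "tz": 0, "grip": 0}, {"ax": 0, "ay": 0, "az": 0, "tx": 0, "ty": 0, "tz": 0, "grip": 0.4}, {"ax": 0, "ay": 0, "az": 0, "tx": 0, "ty": 0, "tz": 0, "grip": 0.7}, {"ax": 0, "ay": 0, "az": 0, "tx": 0, "ty": 0, "tz": 0, "grip": 1}, {"ax": 0, "ay": 0, "az": 0, "tx": 0, "ty": 0, "tz": 0, "grip": 1}], newtons=50)

```text
time: 19.1
position: [0.4424, -0.074, 0.1372]
ee_rot: [-3.137, -0.52, -0.078]
wrist_force: [-0.2, 0.1, 0.0]
width: 0.3
```

play_rows(targets=[{"ax": 0, "ay": 0, "az": 0, "tx": 0, "ty": 0, "tz": 0, "grip": 1}, {"ax": 0, "ay": 0, "az": 0, "tx": 0, "ty": 0, "tz": 0, "grip": 1}, {"ax": 0, "ay": 0, "az": 0, "tx": 0, "ty": 0, "tz": 0, "grip": 1}, {"ax": 0, "ay": 0, "az": 0, "tx": 0, "ty": 0, "tz": 0, "grip": 1}, {"ax": 0, "ay": 0, "az": 0, "tx": 0, "ty": 0, "tz": 0, "grip": 1}, {"ax": 0, "ay": 0, "az": 0, "tx": 0, "ty": 0, "tz": 0, "grip": 1}, {"ax": 0, "ay": 0, "az": 0, "tx": 0, "ty": 0, "tz": 0, "grip": 1}, {"ax": 0, "ay": 0, "az": 0, "tx": 0, "ty": 0, "tz": 0, "grip": 1}])

```text
time: 19.77
position: [0.4424, -0.0738, 0.1372]
ee_rot: [-3.137, -0.52, -0.077]
wrist_force: [-4.0, 0.9, 4.7]
width: 0.178
```

```bash
python3 -c "
from ov import *
ov('w11')"
```

```text
19.7667 [ 0.44235697 -0.07382223  0.13720369] [-3.13730417 -0.52017271 -0.07749361] [ 0.805 -0.114 -0.584  2.358 -0.358  0.383 -1.14 ] in caddy frame rel grasp [3.2 0.  1.8]
```

View pics/w11.png

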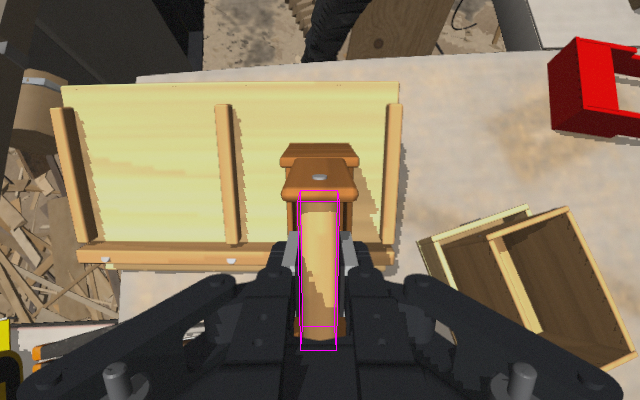

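play_rows(targets=[{"ax": 0, "ay": 0, "az": 0, "tx": 2.5, "ty": 0, "tz": -4.3, "grip": 1}, {"ax": 0, "ay": 0, "az": 0, "tx": 5, "ty": 0, "tz": -8.7, "grip": 1}, {"ax": 0, "ay": 0, "az": 0, "tx": 10, "ty": 0, "tz": -17.3, "grip": 1}, {"ax": 0, "ay": 0, "az": 0, "tx": 11, "ty": 0, "tz": -19, "grip": 1}, {"ax": 0, "ay": 0, "az": 0, "tx": 12, "ty": 0, "tz": -19, "grip": 1}, {"ax": 0, "ay": 0, "az": 0, "tx": 12, "ty": 0, "tz": -19, "grip": 1}, {"ax": 0, "ay": 0, "az": 0, "tx": 12, "ty": 0, "tz": -19, "grip": 1}, {"ax": 0, "ay": 0, "az": 0, "tx": 12, "ty": 0, "tz": -19, "grip": 1}])

```text
time: 20.48
position: [0.4453, -0.0752, 0.2842]
ee_rot: [-3.137, -0.518, -0.079]
wrist_force: [0.8, 0.4, -1.8]
width: 0.18
```

```bash
python3 - <<'E'
from tgt import *
st=monitor.state()
print(st["position"],st["ee_rot"],st["width"],st["wrist_force"],st["qpos"])
plan([.4013,-.2208,.29],None,2,Rm=tool(.243,0))
E
```

```text
[ 0.44528155 -0.07520422  0.28417025] [-3.13741772 -0.51824861 -0.07948288] 0.18019476934364675 [ 0.83398443  0.43311488 -1.7985625 ] [ 0.68874855 -0.29562789 -0.38819609  2.0920731  -0.29530596  0.8318191
 -1.21703587]
dist/row mm 9.512839215587093 deg/row 2.1769155482060585
turn/row ax ay az [ 0.005  -0.0321 -0.0196]
1 [-1.6, 9.3, -1.4]
2 [-1.8, 9.2, -1.3]
3 [-2.0, 9.2, -1.3]
4 [-2.2, 9.2, -1.3]
5 [-2.5, 9.1, -1.3]
6 [-2.7, 9.0, -1.2]
7 [-2.9, 9.0, -1.2]
8 [-3.1, 8.9, -1.1]
9 [-3.3, 8.8, -1.1]
10 [-3.5, 8.8, -1.0]
11 [-3.7, 8.7, -0.9]
12 [-3.9, 8.6, -0.9]
13 [-4.1, 8.5, -0.8]
14 [-4.3, 8.4, -0.7]
15 [-4.5, 8.4, -0.6]
16 [-4.7, 8.3, -0.5]
```

play_rows(targets=[{"ax": 0.005, "ay": -0.032, "az": -0.0196, "tx": -1, "ty": 5, "tz": 0, "grip": 1}, {"ax": 0.005, "ay": -0.032, "az": -0.0196, "tx": -1.8, "ty": 9.5, "tz": 0, "grip": 1}, {"ax": 0.005, "ay": -0.032, "az": -0.0196, "tx": -2, "ty": 9.5, "tz": -0.5, "grip": 1}, {"ax": 0.005, "ay": -0.032, "az": -0.0196, "tx": -2.2, "ty": 9.5, "tz": -1.5, "grip": 1}, {"ax": 0.005, "ay": -0.032, "az": -0.0196, "tx": -2.5, "ty": 9.5, "tz": -1.5, "grip": 1}, {"ax": 0.005, "ay": -0.032, "az": -0.0196, "tx": -2.7, "ty": 9.5, "tz": -1.5, "grip": 1}, {"ax": 0.005, "ay": -0.032, "az": -0.0196, "tx": -2.9, "ty": 9.5, "tz": -1.5, "grip": 1}, {"ax": 0.005, "ay": -0.032, "az": -0.0196, "tx": -3.1, "ty": 9.5, "tz": -1.5, "grip": 1}])

```text
time: 21.15
position: [0.4257, -0.1469, 0.2844]
ee_rot: [3.123, -0.259, 0.089]
wrist_force: [0.5, 0.4, -1.3]
width: 0.18
```

play_rows(targets=[{"ax": 0.005, "ay": -0.032, "az": -0.0196, "tx": -3.3, "ty": 8.8, "tz": -1.5, "grip": 1}, {"ax": 0.005, "ay": -0.032, "az": -0.0196, "tx": -3.5, "ty": 8.8, "tz": -1.5, "grip": 1}, {"ax": 0.005, "ay": -0.032, "az": -0.0196, "tx": -3.7, "ty": 8.8, "tz": -1.5, "grip": 1}, {"ax": 0.005, "ay": -0.032, "az": -0.0196, "tx": -3.9, "ty": 8.8, "tz": -1, "grip": 1}, {"ax": 0.005, "ay": -0.032, "az": -0.0196, "tx": -4.1, "ty": 8.8, "tz": -1, "grip": 1}, {"ax": 0.005, "ay": -0.032, "az": -0.0196, "tx": -4.3, "ty": 8.8, "tz": -1, "grip": 1}, {"ax": 0.005, "ay": -0.032, "az": -0.0196, "tx": -4.5, "ty": 8.4, "tz": -0.6, "grip": 1}, {"ax": 0.005, "ay": -0.032, "az": -0.0196, "tx": -4.7, "ty": 8.3, "tz": -0.5, "grip": 1}])

```text
time: 21.82
position: [0.4041, -0.2208, 0.2895]
ee_rot: [-3.141, -0.002, 0.244]
wrist_force: [0.2, 0.2, -1.8]
width: 0.178
```

```bash
python3 - <<'E'
from tgt import *
import pickle
st=monitor.state();p=imaging.snapshot("wrist");pickle.dump((st,p),open("w12.pkl","wb"));cv2.imwrite("pics/w12.png",p["img"][:,:,::-1])
s=imaging.snapshot("scene");cv2.imwrite("pics/sc12.png",cv2.resize(s["img"][60:220,300:460,::-1],None,fx=4,fy=4,interpolation=cv2.INTER_CUBIC));pickle.dump(s,open("sc12.pkl","wb"))
print(st["time"],st["position"],st["ee_rot"],st["width"],st["wrist_force"],st["qpos"])
E
```

```text
21.8167 [ 0.40410063 -0.22081046  0.2895112 ] [-3.14050443e+00 -1.97297048e-03  2.44478566e-01] 0.177968722293488 [ 0.18498037  0.15317256 -1.80164231] [ 0.72757297  0.11232643 -0.29163548  1.62058384  0.03052632  1.4126148
 -0.89342653]
```

View pics/w12.png

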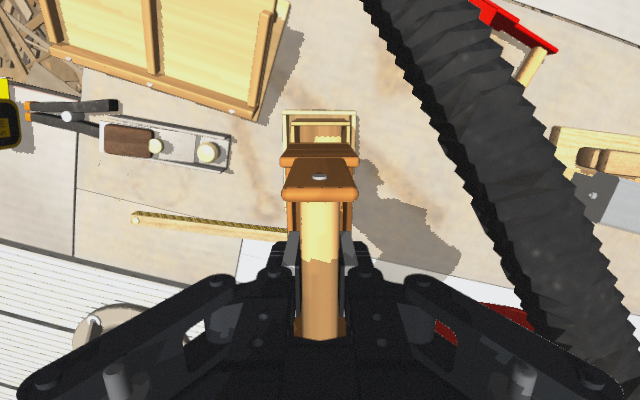

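View pics/sc12.png

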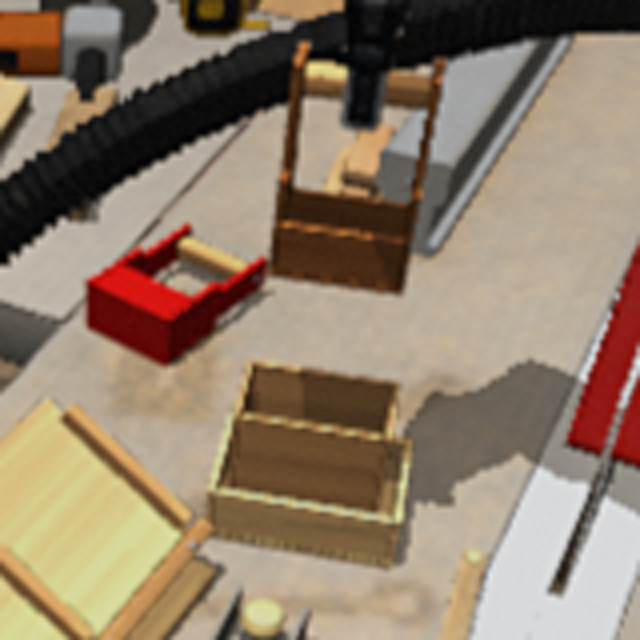

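```bash
python3 - <<'E'
import pickle,cv2
def crop(f,c,name,k):
    st,p=pickle.load(open(f,"rb"))
    a=p["img"][c[1]:c[3],c[0]:c[2]]; a=cv2.resize(a,None,fx=k,fy=k,interpolation=cv2.INTER_CUBIC)[:,:,::-1].copy()
    for x in range(c[0],c[2],10): cv2.line(a,((x-c[0])*k,0),((x-c[0])*k,8),(0,0,255),1); cv2.putText(a,str(x),((x-c[0])*k,20),0,.35,(0,0,255),1)
    for y in range(c[1],c[3],10): cv2.line(a,(0,(y-c[1])*k),(8,(y-c[1])*k),(0,0,255),1); cv2.putText(a,str(y),(8,(y-c[1])*k+4),0,.35,(0,0,255),1)
    cv2.imwrite("pics/"+name,a)
crop("w8.pkl",(270,100,370,220),"w8b.png",5); crop("w12.pkl",(270,100,370,220),"w12b.png",5)
E
```

```text
(no output)
```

View pics/w8b.png

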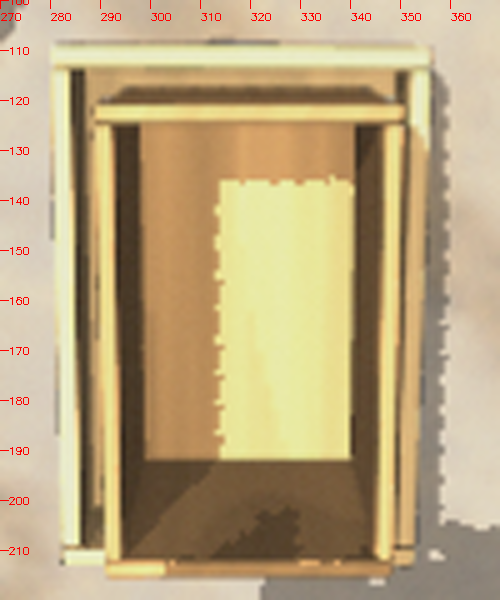

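View pics/w12b.png

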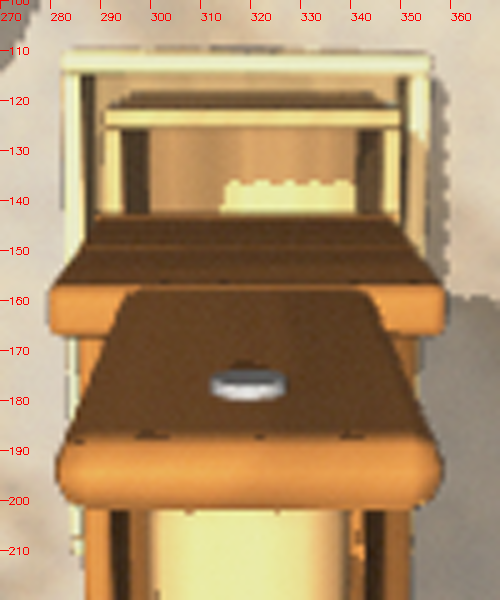

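```bash
cat > f3.py <<'E'
from tgt import *
import pickle
from scipy.optimize import least_squares
def fitp(f,obs,x0,free,lab):
    st,p=pickle.load(open(f,"rb"));T=camT(p,st)
    def pose(v):
        x=np.array(x0,float);x[free]=v;return x
    def g(v):
        x=pose(v);M=R.from_euler('xyz',[x[5],x[4],x[3]]).as_matrix()
        return (proj(p,T,[M@np.array(o[0])+x[:3] for o in obs])-[o[1] for o in obs]).ravel()
    s=least_squares(g,np.array(x0,float)[free]);x=pose(s.x);Rt=R.from_euler('xyz',st["ee_rot"]).as_matrix()
    print(lab,x.round(4),g(s.x).round(1).tolist(),"rel tool mm",(Rt.T@(x[:3]-st["position"])*1000).round(1),"yaw rel",x[3]-st["ee_rot"][2]);return x
a,b=.05,.031
o=[((a,b,0),(289,121.6)),((a,-b,0),(351,121.6)),((-a,-b,0),(348,215.4)),((-a,b,0),(291.4,215.4))]
fitp("w8.pkl",o,[.4,-.22,.095,.243,0,0],[0,1,3],"bin rim")
fitp("w8.pkl",o,[.4,-.22,.095,.243,0,0],[0,1,2,3,4],"bin rim")
o=[((.04,.022,-.065),(288.6,143)),((.04,-.022,-.065),(348,143)),((.04,.022,-.029),(280,157)),((.04,-.022,-.029),(358.6,157)),((.04,0,.065),(320,187.4))]
z0=.2895-.031
fitp("w12.pkl",o,[.4,-.22,z0,.243,0,0],[0,1,3],"caddy")
fitp("w12.pkl",o,[.4,-.22,z0,.243,0,0],[0,1,2,3,4],"caddy")
E
python3 f3.py
```

```text
bin rim [ 0.404  -0.2223  0.095   0.2429  0.      0.    ] [-0.2, -0.6, 0.2, -0.5, 0.6, 0.7, -0.5, 0.7] rel tool mm [  1.    0.9 181.9] yaw rel -0.0004762661026166959
bin rim [ 0.4033 -0.2224  0.0918  0.243  -0.0221  0.    ] [0.0, -0.0, -0.1, 0.1, 0.2, -0.0, -0.2, -0.1] rel tool mm [  0.3   0.9 185.1] yaw rel -0.0003794650691947843
caddy [ 0.4023 -0.2216  0.2585  0.2461  0.      0.    ] [1.3, 2.1, 1.0, 2.1, 4.8, -4.9, -4.7, -4.9, -1.1, 3.4] rel tool mm [-2.   0.4 31. ] yaw rel 0.0016062712212977226
caddy [ 0.405  -0.2209  0.2748  0.2431  0.0309  0.    ] [-0.6, 3.6, 2.9, 3.8, 2.0, -4.4, -1.9, -4.2, -1.1, 1.2] rel tool mm [ 0.8  0.3 14.7] yaw rel -0.001334118783317323
```

```bash
python3 - <<'E'
from tgt import *
print(monitor.state()["position"],monitor.state()["ee_rot"]); plan([.406,-.2213,.21],None,1,Rm=tool(.243,0))
E
```

```text
[ 0.40454886 -0.22169983  0.28906287] [-3.14077331e+00 -2.90973333e-03  2.42112037e-01]
dist/row mm 9.884650094549873 deg/row 0.022562192361481274
turn/row ax ay az [-0.0001 -0.0004 -0.0001]
1 [0.2, 0.0, 9.9]
2 [0.2, 0.0, 9.9]
3 [0.2, 0.0, 9.9]
4 [0.2, 0.0, 9.9]
5 [0.2, -0.0, 9.9]
6 [0.2, -0.0, 9.9]
7 [0.2, -0.0, 9.9]
8 [0.2, -0.0, 9.9]
```

play_rows(targets=[{"ax": 0, "ay": 0, "az": 0, "tx": 0.2, "ty": 0, "tz": 5, "grip": 1}, {"ax": 0, "ay": 0, "az": 0, "tx": 0.2, "ty": 0, "tz": 12, "grip": 1}, {"ax": 0, "ay": 0, "az": 0, "tx": 0.2, "ty": 0, "tz": 13, "grip": 1}, {"ax": 0, "ay": 0, "az": 0, "tx": 0.2, "ty": 0, "tz": 13, "grip": 1}, {"ax": 0, "ay": 0, "az": 0, "tx": 0.2, "ty": 0, "tz": 13, "grip": 1}, {"ax": 0, "ay": 0, "az": 0, "tx": 0.2, "ty": 0, "tz": 12, "grip": 1}, {"ax": 0, "ay": 0, "az": 0, "tx": 0, "ty": 0, "tz": 8, "grip": 1}, {"ax": 0, "ay": 0, "az": 0, "tx": 0, "ty": 0, "tz": 3, "grip": 1}])

```text
time: 22.58
position: [0.4048, -0.2186, 0.2094]
ee_rot: [-3.139, -0.002, 0.245]
wrist_force: [-0.5, 0.9, -2.3]
width: 0.175
```

```bash
python3 - <<'E'
from tgt import *
import pickle
s=imaging.snapshot("side");cv2.imwrite("pics/sd13.png",cv2.resize(s["img"][130:230,300:400,::-1],None,fx=5,fy=5,interpolation=cv2.INTER_CUBIC))
s=imaging.snapshot("scene");cv2.imwrite("pics/sc13.png",cv2.resize(s["img"][90:220,320:450,::-1],None,fx=4.5,fy=4.5,interpolation=cv2.INTER_CUBIC))
st=monitor.state();p=imaging.snapshot("wrist");pickle.dump((st,p),open("w13.pkl","wb"));cv2.imwrite("pics/w13.png",cv2.resize(p["img"][60:280,210:430,::-1],None,fx=2.7,fy=2.7,interpolation=cv2.INTER_CUBIC))
print(st["time"],st["position"],st["ee_rot"],st["width"],st["wrist_force"])
E
```

```text
22.6833 [ 0.40555355 -0.21925882  0.2105005 ] [-3.14063828 -0.00349426  0.24438955] 0.1752070486296107 [ 0.15066323 -1.19399269 -1.69314782]
```

View pics/w13.png

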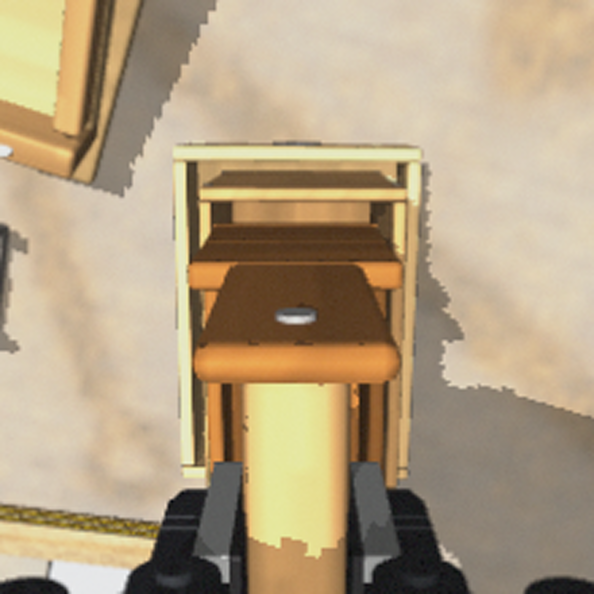

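View pics/sc13.png

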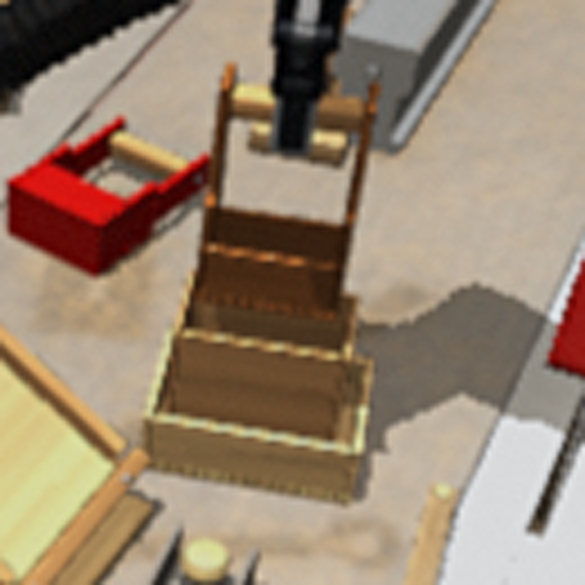

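View pics/sd13.png

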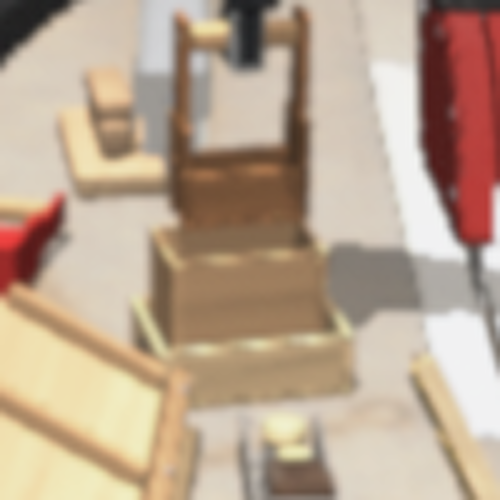

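play_rows(targets=[{"ax": 0, "ay": 0, "az": 0, "tx": 0, "ty": 1, "tz": 2, "grip": 1}, {"ax": 0, "ay": 0, "az": 0, "tx": 0, "ty": 1, "tz": 4, "grip": 1}, {"ax": 0, "ay": 0, "az": 0, "tx": 0, "ty": 0, "tz": 4, "grip": 1}, {"ax": 0, "ay": 0, "az": 0, "tx": 0, "ty": 0, "tz": 4, "grip": 1}, {"ax": 0, "ay": 0, "az": 0, "tx": 0, "ty": 0, "tz": 4, "grip": 1}, {"ax": 0, "ay": 0, "az": 0, "tx": 0, "ty": 0, "tz": 4, "grip": 1}, {"ax": 0, "ay": 0, "az": 0, "tx": 0, "ty": 0, "tz": 4, "grip": 1}, {"ax": 0, "ay": 0, "az": 0, "tx": 0, "ty": 0, "tz": 2, "grip": 1}])

```text
time: 23.4
position: [0.4062, -0.2215, 0.1821]
ee_rot: [-3.141, -0.003, 0.244]
wrist_force: [-0.6, -0.2, -1.7]
width: 0.178
```

```bash
python3 - <<'E'
from tgt import *
import pickle
s=imaging.snapshot("scene");cv2.imwrite("pics/sc14.png",cv2.resize(s["img"][90:220,320:450,::-1],None,fx=4.5,fy=4.5,interpolation=cv2.INTER_CUBIC))
st=monitor.state();p=imaging.snapshot("wrist");cv2.imwrite("pics/w14.png",cv2.resize(p["img"][60:280,210:430,::-1],None,fx=2.7,fy=2.7,interpolation=cv2.INTER_CUBIC))
print(st["time"],st["position"],st["ee_rot"],st["width"],st["wrist_force"])
E
```

```text
23.45 [ 0.40611694 -0.22141607  0.1819887 ] [-3.14032991e+00 -2.92866477e-03  2.44341944e-01] 0.1763159838948921 [ 0.239966   -0.1336265  -1.69489953]
```

View pics/w14.png

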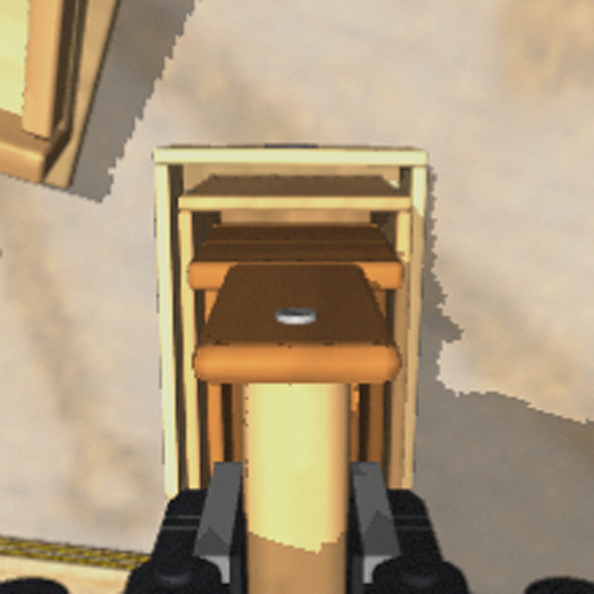

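View pics/sc14.png

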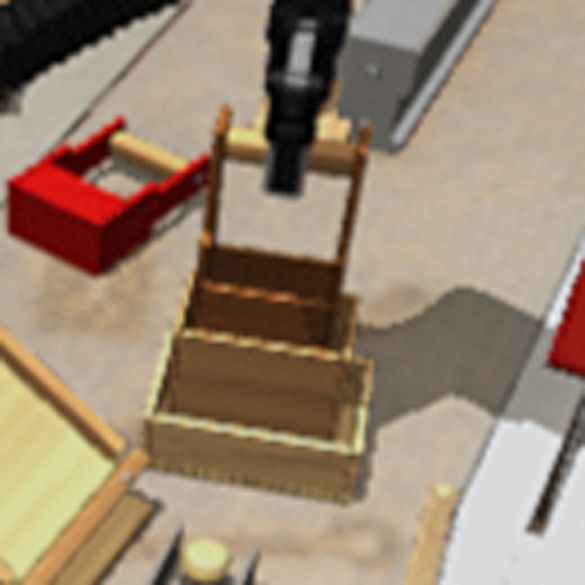

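play_rows(targets=[{"ax": 0, "ay": 0, "az": 0, "tx": 0, "ty": 0, "tz": 5, "grip": 1}, {"ax": 0, "ay": 0, "az": 0, "tx": 0, "ty": 0, "tz": 8, "grip": 1}, {"ax": 0, "ay": 0, "az": 0, "tx": 0, "ty": 0, "tz": 8, "grip": 1}, {"ax": 0, "ay": 0, "az": 0, "tx": 0, "ty": 0, "tz": 8, "grip": 1}, {"ax": 0, "ay": 0, "az": 0, "tx": 0, "ty": 0, "tz": 8, "grip": 1}, {"ax": 0, "ay": 0, "az": 0, "tx": 0, "ty": 0, "tz": 8, "grip": 1}, {"ax": 0, "ay": 0, "az": 0, "tx": 0, "ty": 0, "tz": 8, "grip": 1}, {"ax": 0, "ay": 0, "az": 0, "tx": 0, "ty": 0, "tz": 4, "grip": 1}])

```text
time: 24.17
position: [0.4061, -0.2212, 0.1244]
ee_rot: [-3.14, -0.002, 0.244]
wrist_force: [-0.2, 0.2, -2.2]
width: 0.177
```

play_rows(targets=[{"ax": 0, "ay": 0, "az": 0, "tx": 0, "ty": 0, "tz": 4, "grip": 1}, {"ax": 0, "ay": 0, "az": 0, "tx": 0, "ty": 0, "tz": 4, "grip": 1}, {"ax": 0, "ay": 0, "az": 0, "tx": 0, "ty": 0, "tz": 3, "grip": 1}, {"ax": 0, "ay": 0, "az": 0, "tx": 0, "ty": 0, "tz": 2, "grip": 1}, {"ax": 0, "ay": 0, "az": 0, "tx": 0, "ty": 0, "tz": 1, "grip": 1}, {"ax": 0, "ay": 0, "az": 0, "tx": 0, "ty": 0, "tz": 1, "grip": 1}, {"ax": 0, "ay": 0, "az": 0, "tx": 0, "ty": 0, "tz": 0, "grip": 1}, {"ax": 0, "ay": 0, "az": 0, "tx": 0, "ty": 0, "tz": 0, "grip": 1}])

```text
time: 24.83
position: [0.407, -0.2217, 0.1111]
ee_rot: [3.141, -0.004, 0.244]
wrist_force: [0.5, 0.2, -1.1]
width: 0.181
```

play_rows(targets=[{"ax": 0, "ay": 0, "az": 0, "tx": 0, "ty": 0, "tz": 1, "grip": 1}, {"ax": 0, "ay": 0, "az": 0, "tx": 0, "ty": 0, "tz": 1, "grip": 1}, {"ax": 0, "ay": 0, "az": 0, "tx": 0, "ty": 0, "tz": 1, "grip": 1}, {"ax": 0, "ay": 0, "az": 0, "tx": 0, "ty": 0, "tz": 0.5, "grip": 1}, {"ax": 0, "ay": 0, "az": 0, "tx": 0, "ty": 0, "tz": 0, "grip": 1}, {"ax": 0, "ay": 0, "az": 0, "tx": 0, "ty": 0, "tz": 0, "grip": 1}, {"ax": 0, "ay": 0, "az": 0, "tx": 0, "ty": 0, "tz": 0, "grip": 1}, {"ax": 0, "ay": 0, "az": 0, "tx": 0, "ty": 0, "tz": 0, "grip": 1}])

```text
time: 25.5
position: [0.407, -0.2216, 0.1075]
ee_rot: [3.142, -0.004, 0.244]
wrist_force: [-0.1, -1.0, -1.9]
width: 0.172
```

play_rows(targets=[{"ax": 0, "ay": 0, "az": 0, "tx": 0, "ty": 0, "tz": 1, "grip": 1}, {"ax": 0, "ay": 0, "az": 0, "tx": 0, "ty": 0, "tz": 0.5, "grip": 1}, {"ax": 0, "ay": 0, "az": 0, "tx": 0, "ty": 0, "tz": 0.5, "grip": 1}, {"ax": 0, "ay": 0, "az": 0, "tx": 0, "ty": 0, "tz": 0.5, "grip": 1}, {"ax": 0, "ay": 0, "az": 0, "tx": 0, "ty": 0, "tz": 0, "grip": 1}, {"ax": 0, "ay": 0, "az": 0, "tx": 0, "ty": 0, "tz": 0, "grip": 1}, {"ax": 0, "ay": 0, "az": 0, "tx": 0, "ty": 0, "tz": 0, "grip": 1}, {"ax": 0, "ay": 0, "az": 0, "tx": 0, "ty": 0, "tz": 0, "grip": 1}])

```text
time: 26.17
position: [0.4071, -0.2216, 0.1052]
ee_rot: [3.141, -0.004, 0.244]
wrist_force: [0.4, 0.3, 0.8]
width: 0.18
```

play_rows(targets=[{"ax": 0, "ay": 0, "az": 0, "tx": 0, "ty": 0, "tz": 0.5, "grip": 1}, {"ax": 0, "ay": 0, "az": 0, "tx": 0, "ty": 0, "tz": 0.5, "grip": 1}, {"ax": 0, "ay": 0, "az": 0, "tx": 0, "ty": 0, "tz": 0.3, "grip": 1}, {"ax": 0, "ay": 0, "az": 0, "tx": 0, "ty": 0, "tz": 0, "grip": 1}, {"ax": 0, "ay": 0, "az": 0, "tx": 0, "ty": 0, "tz": 0, "grip": 1}, {"ax": 0, "ay": 0, "az": 0, "tx": 0, "ty": 0, "tz": 0, "grip": 1}, {"ax": 0, "ay": 0, "az": 0, "tx": 0, "ty": 0, "tz": 0, "grip": 1}, {"ax": 0, "ay": 0, "az": 0, "tx": 0, "ty": 0, "tz": 0, "grip": 1}])

```text
time: 26.83
position: [0.4077, -0.2215, 0.1049]
ee_rot: [3.141, -0.005, 0.245]
wrist_force: [-0.9, 1.7, 7.2]
width: 0.181
```

```bash
python3 - <<'E'
from tgt import *
for n,c in(("scene",(320,90,450,220)),("side",(300,130,400,230))):
    s=imaging.snapshot(n);cv2.imwrite(f"pics/{n}15.png",cv2.resize(s["img"][c[1]:c[3],c[0]:c[2],::-1],None,fx=4.5,fy=4.5,interpolation=cv2.INTER_CUBIC))
E
```

```text
(no output)
```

View pics/scene15.png

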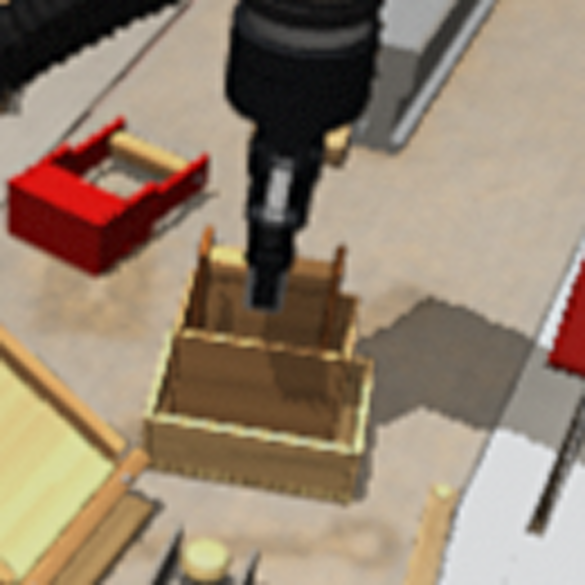

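play_rows(targets=[{"ax": 0, "ay": 0, "az": 0, "tx": 0, "ty": 0, "tz": 0, "grip": 0.6}, {"ax": 0, "ay": 0, "az": 0, "tx": 0, "ty": 0, "tz": 0, "grip": 0.4}, {"ax": 0, "ay": 0, "az": 0, "tx": 0, "ty": 0, "tz": 0, "grip": 0.2}, {"ax": 0, "ay": 0, "az": 0, "tx": 0, "ty": 0, "tz": 0, "grip": 0}, {"ax": 0, "ay": 0, "az": 0, "tx": 0, "ty": 0, "tz": 0, "grip": -0.2}, {"ax": 0, "ay": 0, "az": 0, "tx": 0, "ty": 0, "tz": 0, "grip": -0.2}, {"ax": 0, "ay": 0, "az": 0, "tx": 0, "ty": 0, "tz": 0, "grip": -0.2}, {"ax": 0, "ay": 0, "az": 0, "tx": 0, "ty": 0, "tz": -4, "grip": -0.2}])

```text
time: 27.6
position: [0.4062, -0.2213, 0.107]
ee_rot: [-3.14, -0.003, 0.244]
wrist_force: [-0.3, 1.0, 0.2]
width: 0.599
```

play_rows(targets=[{"ax": 0, "ay": 0, "az": 0, "tx": 0, "ty": 0, "tz": -10, "grip": -0.2}, {"ax": 0, "ay": 0, "az": 0, "tx": 0, "ty": 0, "tz": -20, "grip": -0.2}, {"ax": 0, "ay": 0, "az": 0, "tx": 0, "ty": 0, "tz": -22, "grip": -0.2}, {"ax": 0, "ay": 0, "az": 0, "tx": 0, "ty": 0, "tz": -22, "grip": -0.2}, {"ax": 0, "ay": 0, "az": 0, "tx": 0, "ty": 0, "tz": -22, "grip": -0.2}, {"ax": 0, "ay": 0, "az": 0, "tx": 0, "ty": 0, "tz": -22, "grip": -0.2}, {"ax": 0, "ay": 0, "az": 0, "tx": 0, "ty": 0, "tz": -22, "grip": -0.2}, {"ax": 0, "ay": 0, "az": 0, "tx": 0, "ty": 0, "tz": -15, "grip": -0.2}])

```text
time: 28.27
position: [0.4072, -0.2221, 0.2661]
ee_rot: [3.139, -0.007, 0.244]
wrist_force: [0.1, -0.5, -0.2]
width: 0.601
```

```bash
python3 - <<'E'
from tgt import *
import pickle
for n,c in(("scene",(320,120,440,220)),("side",(300,160,400,250))):
    s=imaging.snapshot(n);cv2.imwrite(f"pics/{n}16.png",cv2.resize(s["img"][c[1]:c[3],c[0]:c[2],::-1],None,fx=5.5,fy=5.5,interpolation=cv2.INTER_CUBIC))
st=monitor.state();p=imaging.snapshot("wrist");pickle.dump((st,p),open("w16.pkl","wb"));cv2.imwrite("pics/w16.png",p["img"][:,:,::-1])
print(st["time"],st["position"],st["width"],st["wrist_force"],st["qpos"])
E
```

```text
28.3667 [ 0.40833721 -0.22255063  0.26661186] 0.6031851121779154 [-0.09289284  0.46220085 -0.66613826] [ 0.72789332  0.12340983 -0.29414993  1.66439017  0.03459218  1.34801566
 -0.89767601]
```

View pics/scene16.png

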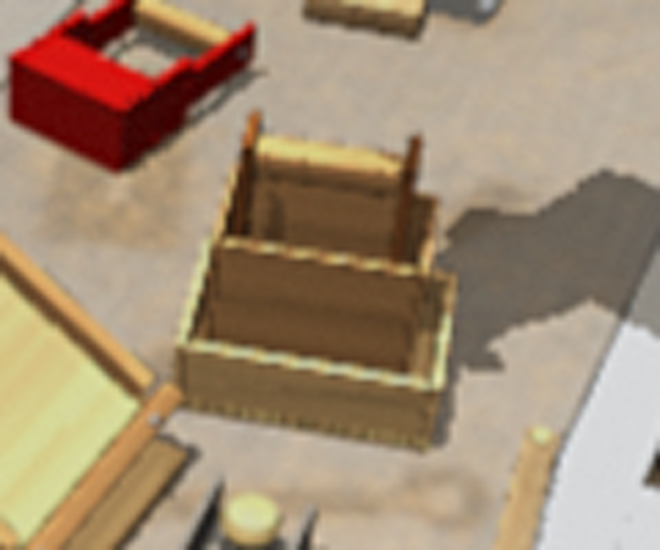

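View pics/side16.png

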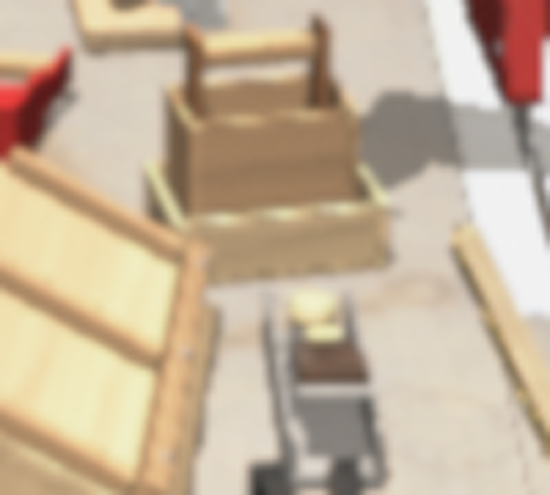

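View pics/w16.png

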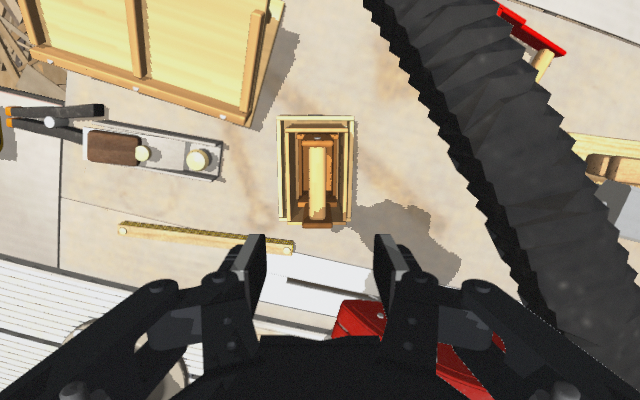

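```bash
python3 - <<'E'
from h import *
import pickle
ps=pickle.load(open("ps0.pkl","rb"))
for n,regs in(("scene",{"plane":(336,208,378,266),"clamp":(315,252,350,300),"tape":(290,298,345,338),"red":(318,114,368,150)}),("side",{"plane":(346,212,376,250),"tape":(345,258,392,292)})):
    s=imaging.snapshot(n);d=np.abs(s["img"].astype(int)-ps[n]["img"].astype(int)).sum(2)
    for k,(a,b,c,e) in regs.items(): print(n,k,"changed frac",(d[b:e,a:c]>60).mean().round(3))
st=monitor.state();print(st["time"],st["wrist_force"])
from workcell import workorder
print(workorder.sign_off())
E
```

```text
scene plane changed frac 0.074
scene clamp changed frac 0.062
scene tape changed frac 0.0
scene red changed frac 0.022
side plane changed frac 0.044
side tape changed frac 0.0
28.5167 [ 0.09183169 -0.04600919  0.05597031]
the job is handed in; nothing more can be done
None
```

The nest is done and handed in at 28.5 s: the bin stands in the tray and the brown bar-handle caddy stands in the bin.

**What I did:** I lifted the bin off the rack by its long sides, levelled it and lowered it into the tray until contact, about 6 N. I then lifted the caddy by its bar handle and lowered it into the bin until contact, about 7 N. The gripper let go and backed off about 160 mm above.

**What the last checks showed:**
- **Fit:** The final pictures show both boxes upright and centred, with the tray flat. The handle is at about 0.124 m, which matches the caddy resting flat on the bin floor. The bin touched down about 3 mm lower than predicted, within calibration error.
- **Bystanders:** The tape measure showed no change from the first pictures, and the red look-alike only 2%. The block plane and clamp regions differed by 4–7%. I put that down to lighting and shadow changes now that the rack is empty, because they look to be in the same place, but I did not re-measure them.
- **Close calls:** Joint 2 came close to its lower limit, at -0.296 against -0.3. The wrist passed an estimated 2 cm from the dust hose, and the wrist force readings showed no sign of contact.
- **Fits that disagreed:** One caddy height from the wrist camera alone was off by about 40 mm. I used the height from the scene and side cameras instead. A wrist-camera fit of the caddy held in the gripper was also poor, up to 5 pixels off, so I centred it by eye.

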